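Clear the enamelling bench at the end of a lot

TASK

The lot is enamelled, so clear the bench: put every finger ring on it into the round black bowl and every belt buckle into the rectangular tray. Rinse the red-handled brush that lies on the bench by dipping its bristles to well below half the depth of the steel rinse pot for about half a second, then lay it flat inside the open drawer and slide the drawer fully shut. Do not tip the pot over, and leave the amber bottle where it stands.

Things in the scene. Friction and masses are not known exactly. Their poses are not given: they have to be found in the camera images.
- ring0: polished steel signet finger ring lying on its side: chunky round band 29 mm outside, 21 mm inside, 12 mm high as it lies, with a flat rectangular black-faced head (18 mm wide, 12 mm high) that stands out to 19 mm from the axis on its own +x side; 35 g. Origin on the band's axis, in its underside; z up as it starts. May be absent
- ring1: polished steel signet finger ring lying on its side: chunky round band 29 mm outside, 21 mm inside, 12 mm high as it lies, with a flat rectangular black-faced head (18 mm wide, 12 mm high) that stands out to 19 mm from the axis on its own +x side; 35 g. Origin on the band's axis, in its underside; z up as it starts. May be absent
- ring2: polished steel signet finger ring lying on its side: chunky round band 29 mm outside, 21 mm inside, 12 mm high as it lies, with a flat rectangular black-faced head (18 mm wide, 12 mm high) that stands out to 19 mm from the axis on its own +x side; 35 g. Origin on the band's axis, in its underside; z up as it starts. May be absent
- ring3: polished steel signet finger ring lying on its side: chunky round band 29 mm outside, 21 mm inside, 12 mm high as it lies, with a flat rectangular black-faced head (18 mm wide, 12 mm high) that stands out to 19 mm from the axis on its own +x side; 35 g. Origin on the band's axis, in its underside; z up as it starts. May be absent
- buckle0: brass belt buckle lying flat: rectangular frame 52 mm (its x) by 40 mm (its y), 7 mm thick, bars 8 mm wide, a thin cross bar in the middle; about 60 g. Origin at the centre of its underside; z up as it starts. May be absent
- buckle1: brass belt buckle lying flat: rectangular frame 52 mm (its x) by 40 mm (its y), 7 mm thick, bars 8 mm wide, a thin cross bar in the middle; about 60 g. Origin at the centre of its underside; z up as it starts. May be absent
- buckle2: brass belt buckle lying flat: rectangular frame 52 mm (its x) by 40 mm (its y), 7 mm thick, bars 8 mm wide, a thin cross bar in the middle; about 60 g. Origin at the centre of its underside; z up as it starts. May be absent
- bowl: round black plastic bowl for finger rings, fixed to the bench: 42 mm high, 124 mm across the rim and 104 mm across the foot, wall 4 mm, inner floor 5 mm above the bench. Origin at the centre of its underside
- tray: rectangular shallow blue tray lined with white paper, for belt buckles, fixed to the bench: 130 mm (its x) by 150 mm (its y), 30 mm high, walls 5 mm, inner floor 5 mm above the bench. Origin at the centre of its underside
- pot: plain round steel rinse pot standing loose on the bench: 90 mm across (95 mm over the rolled rim), 55 mm high, wall 3.5 mm, inner floor 5 mm above its underside, about 0.4 kg. Origin at the centre of its underside, z up along its axis
- brush: flat-handled enamelling brush lying on the bench, 160 mm long along its x: red handle 112 mm long, 12 mm wide (its y) and 10 mm thick (x from -80 to +32 mm), brass ferrule 15 mm wide (to x = +56 mm), stiff dark bristles 14 mm wide, 7 mm thick (to +80 mm); rigid, about 30 g. Origin at mid-length in its underside, z up as it starts
- brush_tip (a point): end of the bristles, at x = +80 mm, mid-thickness (5 mm above the underside)
- brush_butt (a point): rear end of the brush handle, at x = -80 mm, mid-thickness
- chest_drawer0 (a joint): upper drawer of the grey two-drawer bench-top chest: how far it stands open, m; 0 is fully shut, 0.166 its stop. It slides with about 1 to 2 N and stays where it is left. The chest is fixed: 240 mm wide, 240 mm deep, 130 mm high; its front looks roughly at the robot
- drawer_in (a point): centre of the upper drawer's inner floor, 75 mm above the bench; x points into the chest (shutting), y across, z up. Inside 195 mm (x) by 198 mm (y), walls 6 mm thick, 33 mm above the floor; a 15 mm front panel before them rises to 43 mm above the floor. Open by q, the front q of the inside is uncovered, the rest lies under the chest's top
- chest_drawer0_handle (a point): middle of the drawer's steel bar handle (11 mm thick, 120 mm long, level, along the drawer's y), 35 mm in front of the front panel's face, 96 mm above the bench, 35 mm below the chest's top; axes as drawer_in
- bottle: amber glass bottle with black cap, 62 mm across, 135 mm high, standing loose beyond the work, left of the chest as the robot sees it: leave alone. Origin at the centre of its underside

How it is judged:
By the outcome, as a careful person would: the job done as asked, in the order asked, and still so for the second after the job is handed in, with the robot touching nothing.
Of ring0, buckle0, ring1, buckle1, ring2, buckle2, ring3 only 5 to 7 are there at a start; the rules pass over those that are not, and their reading is None.
At some moment in a run one of ring0, ring1, ring2, ring3, buckle0, buckle1, buckle2, brush may be knocked a few centimetres aside while the robot is not near it.
Once in a run the grip may slacken for a moment while it holds something.
It also fails if it takes over 208 s, if anything falls off the work surface, if the arm or the gripper's body presses on something with over 40 N, if the wrist force passes 120 N, or if a joint passes its speed limit or range.

ROBOT

A 7-joint arm with a two-finger parallel gripper is mounted at the origin on the work surface. World frame = base frame: x ahead of the robot, y to its left, z up, the work surface at z = 0. Lengths are in mm, angles in rad, forces in N, time in s.
With the tool pointing down it reaches from about 425 to 1025 mm from the base axis. Payload 3.6 kg.
Tool frame: the origin (TCP) lies at the very end of the fingers, on their centre line; the grasp point (between the pads) lies pinch_z behind it (pinch_z is the distance from the TCP to the grasp point, in mm); x points along the fingers, z is the direction in which the jaws open and shut, and the axes are right-handed (so a half turn about x gives the same grasp; the last joint's range is limited). The gripper opens to 85 mm and grips with 20 to 120 N. Pads are 22 mm wide; open, the fingers measure 114 mm over their backs; the gripper's body (76 mm by 85 mm) begins 54 mm behind the grasp point. The pads swing forward as they close: fully open they stand 13 mm farther back than shut.
Start: joints at [-1.429, 0.591, 0.048, 1.609, -0.033, 0.943, -0.034], TCP at [169.371, 704.942, 197.902] pointing down, gripper open.
Joint ranges: [-2.69, 2.69], [-0.47, 2.24], [-1.27, 1.36], [0.19, 2.51], [-1.53, 4.68], [0.08, 2.07], [-3.09, 3.09]. Speed limits (rad/s): [2.57, 2.57, 3.14, 3.14, 3.14, 3.14, 3.14].

INTERFACE

Orientations are given as a 3x3 rotation matrix whose columns are the frame's x, y, z axes.
In Python, from rig import get_obs, read_camera, calibration, hand_in, boxes_of, place_of, pinch_z gives the robot as it stands.
- The arm moves only by the tool carry_out, never from a script. Its argument "steps" is text: rows parted by semicolons, each of 7 numbers parted by spaces: the finger opening in mm, from 0 to 85.4, then the shift along the tool's x, y, z in mm, then the turn, a rotation vector about the tool's x, y, z in degrees. A call has exactly 10 rows; each row is the pose to reach, as a shift and turn from the pose measured when the call began, along the tool's axes at that moment; what a row does not reach only later rows make up. A row lasts 1/12 s, in which the tool goes at most 41.7 mm and 7.16 degrees, less where a joint would pass 70% of its speed; a pose out of reach is approached as far as the arm can. A call with a gripper value outside its range is refused whole. The fingers move at their own pace and stop on an object; the grip force is fixed at half the most. Time passes only in rows, so rows that repeat a pose let the fingers close, or fill a call up. It gives the time, the measured TCP pose, the force and the opening at its end, in the units of the state.
- get_obs(): the state, without advancing time (a new reading comes with each control period).
- read_camera(name): name is "scene" or "top"; returns (picture, depth): 384x512x3 uint8, blue, green, red; 384x512 float32, mm along the optical axis (not along the pixel's ray), 0 where there is no reading.
- calibration(name): a dict with "intrinsics" (3x3 intrinsics, pixels), "rvec" (rotation vector, rad) and "tvec" (3), from world to camera coordinates, as OpenCV has them. Camera axes: x right, y down, z forward; pixel columns grow to the right and rows downward; lengths in mm; the calibration is good to about 2 mm. A picture is of the moment at which its call begins. calibration takes no time and is no camera call.
- hand_in(): hands the job in, once; it reports no verdict.
Trained networks look in the newest picture that a camera, given by its name, has taken for a name from the list of things; names that differ only in an ending like _2 or _b are one class to them, and where a whole thing is asked for, a point or a joint stands for the part that bears it (a point fixed in the world has none). Each returns a list of dicts, best first, with "conf" (0 to 1); they miss things now and then, are a little off and sometimes report something else, mostly with a low value. They report only what shows in the picture. A call takes as long as a camera call.
- boxes_of(camera, thing): "bbox" ([left, top, right, bottom] in pixels, round what is visible of it).
- place_of(camera, thing): "point" ([column, row] in pixels: a listed point, or the origin of a listed thing).
The state is a dict: "t": time; "joints": joint angles; "joint_velocities": joint speeds; "joint_torque": joint torques, N m; "tool_pos": TCP position; "eef_rot": TCP orientation; "ft_force": force on the tool from outside, world axes, zero at the start; "moment": the same for the moment, N m; "grip_width": finger opening in mm.
Only numpy, scipy, OpenCV 4.12 (cv2) and the standard library are available. Lean on these libraries where they do the work, as an engineer would, in place of code of your own. Each camera call takes 0.05 s, during which the arm holds its last target.

## Working session

There is one attempt and no reset: what is moved stays moved. The work goes in short steps, Python scripts to look and compute and a tool call to move; the robot and the scene stay as the last step left them, time stands still between calls to the robot, and variables do not carry over. Pictures are saved under pics/ and viewed, and the job is handed in when it is done.

Besides the shell and the picture viewer there is one more tool, called as a command line: name --argument value ..., lists and objects as JSON in quotes. carry_out: Moves the arm, as the interface text tells. Its arguments: {"type":"object","properties":{"steps":{"type":"string"}},"required":["steps"]}

```bash
ls -la; mkdir -p pics
cat > h.py <<'E'
import numpy as np, cv2
from rig import *
def cal(n):
    c=calibration(n); K=np.array(c["intrinsics"],float); R=cv2.Rodrigues(np.array(c["rvec"],float))[0]; t=np.array(c["tvec"],float).ravel(); return K,R,t
def unproj(n,u,v,d):
    K,R,t=cal(n); p=np.array([(u-K[0,2])/K[0,0]*d,(v-K[1,2])/K[1,1]*d,d]); return R.T@(p-t)
def ray_z(n,u,v,z):
    K,R,t=cal(n); d=R.T@np.array([(u-K[0,2])/K[0,0],(v-K[1,2])/K[1,1],1]); c=-R.T@t; return c+d*(z-c[2])/d[2]
def proj(n,p):
    K,R,t=cal(n); q=K@(R@np.asarray(p,float)+t); return q[:2]/q[2]
def cloud(n,depth):
    K,R,t=cal(n); v,u=np.mgrid[0:depth.shape[0],0:depth.shape[1]]
    p=np.stack([(u-K[0,2])/K[0,0]*depth,(v-K[1,2])/K[1,1]*depth,depth],-1)-t
    w=p@R; w[depth<=0]=np.nan; return w
E
python3 - <<'E'
from h import *
print(pinch_z)
o=get_obs(); print({k:np.round(v,3).tolist() for k,v in o.items()})
for n in("scene","top"):
    im,d=read_camera(n); cv2.imwrite(f"pics/{n}0.png",im); np.save(f"pics/{n}0.npy",d)
    K,R,t=cal(n); print(n,K.tolist(),(-R.T@t).round(),R.round(2).tolist())
E
```

```text
total 12
drwxr-xr-x  3 agent agent 4096 Dec  7 04:19 .
drwxr-xr-x 23 root  root  4096 Dec  7 04:19 ..
drwxr-xr-x  2 agent agent 4096 Dec  7 04:19 pics
18.700000000000003
{'t': 0.0, 'joints': [-1.428, 0.592, 0.048, 1.61, -0.033, 0.943, -0.034], 'joint_velocities': [-0.001, 0.001, 0.001, 0.002, 0.001, -0.002, -0.001], 'joint_torque': [-0.0, -54.871, 1.547, -19.813, 0.009, 0.009, -0.0], 'tool_pos': [169.162, 704.045, 196.713], 'eef_rot': [[-0.0, -0.972, 0.234], [-0.002, 0.234, 0.972], [-1.0, -0.0, -0.002]], 'ft_force': [-0.815, 0.099, 0.312], 'moment': [-0.02, -0.029, 0.038], 'grip_width': 85.491}
scene [[497.9884684005954, 0.0, 259.9662410211884], [0.0, 497.9884684005954, 189.82399201996856], [0.0, 0.0, 1.0]] [1213. -917. 1144.] [[0.79, 0.62, 0.0], [0.44, -0.55, -0.71], [-0.44, 0.56, -0.7]]
top [[491.11374848183686, 0.0, 261.5953204623337], [0.0, 491.11374848183686, 185.8640555482007], [0.0, 0.0, 1.0]] [ 303.  -54. 1322.] [[-0.05, -1.0, -0.01], [-0.98, 0.05, -0.21], [0.21, -0.01, -0.98]]
```

View pics/scene0.png

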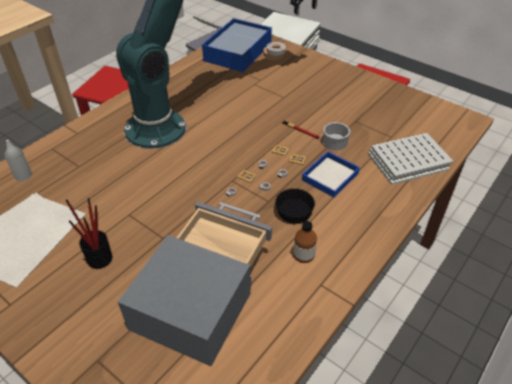

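View pics/top0.png

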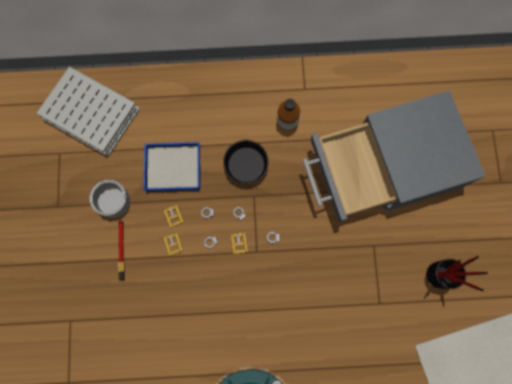

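The two views show four rings, three buckles, the brush (top px 121,222–280, bristles toward the robot), the pot (109,200), the tray (172,167), the bowl (245,163) and the open drawer with its handle at (317,183). Next I'll measure them.

```bash
cat > m.py <<'E'
from h import *
def tri(p1,p2):
    A=[];b=[]
    S=np.zeros((3,3));r=np.zeros(3)
    for n,p in(("top",p1),("scene",p2)):
        c=ray_z(n,*p,2000.);d=ray_z(n,*p,0.)-c;d/=np.linalg.norm(d);M=np.eye(3)-np.outer(d,d);S+=M;r+=M@c
    return np.linalg.solve(S,r)
E
python3 - <<'E'
from m import *
im,d=read_camera("top"); im2,d2=read_camera("scene")
Wt=cloud("top",d);
for th in ["ring0","buckle0","bowl","tray","pot","brush","brush_tip","brush_butt","drawer_in","chest_drawer0_handle","bottle"]:
    a=place_of("top",th);b=place_of("scene",th)
    print(th)
    for q in a:
        if q["conf"]<.3: continue
        p=q["point"]
        # match best
        best=None
        for s in b:
            if s["conf"]<.3: continue
            x=tri(p,s["point"]); e=np.linalg.norm(proj("top",x)-p)+np.linalg.norm(proj("scene",x)-s["point"])
            if best is None or e<best[0]: best=(e,x)
        print("  ",np.round(p,1),round(q["conf"],2),"ray z0",ray_z("top",*p,0).round(1), "depthpt",Wt[int(round(p[1])),int(round(p[0]))].round(1),"tri",None if best is None else (best[1].round(1),round(best[0],1)))
big=cv2.resize(im[130:300,80:300],None,fx=3.6,fy=3.5,interpolation=cv2.INTER_CUBIC); cv2.imwrite("pics/topcrop.png",big)
big=cv2.resize(im2[110:260,190:370],None,fx=4,fy=4,interpolation=cv2.INTER_CUBIC); cv2.imwrite("pics/scenecrop.png",big)
E
```

```text
ring0
   [207.4 211.2] 0.6 ray z0 [525.   89.5   0. ] depthpt [525.3  90.4   1.5] tri (array([522.1,  86.6,  -1.4]), np.float64(2.8))
   [208.4 242.7] 0.56 ray z0 [439.1  89.5   0. ] depthpt [438.2  90.4   1.4] tri (array([ 447.5,   98.3, -102.8]), np.float64(2.0))
   [236.4 212. ] 0.44 ray z0 [518.4  10.7   0. ] depthpt [518.1  11.7   2.2] tri (array([515.2,   8.3,   7.6]), np.float64(1.9))
   [273.7 235.4] 0.39 ray z0 [449.2 -87.    0. ] depthpt [450.4 -87.9  -1.3] tri (array([443.8, -90.2,  17.7]), np.float64(3.5))
buckle0
   [170.1 212.8] 0.76 ray z0 [526.1 191.2   0. ] depthpt [524.5 190.3   6.4] tri (array([521.6, 186.5,  12.5]), np.float64(2.2))
   [242.  244.9] 0.75 ray z0 [428.3  -0.5   0. ] depthpt [427.7  -0.7   3.8] tri (array([430.8,   2.6,  11.4]), np.float64(3.4))
   [120.8 219.8] 0.64 ray z0 [514.2 325.5   0. ] depthpt [512.2 322.3   9. ] tri (array([492.7, 306.8, -65.7]), np.float64(29.4))
   [174.4 243. ] 0.51 ray z0 [443.3 180.9   0. ] depthpt [442.6 180.7   7. ] tri (array([469.8, 208.5, -39.3]), np.float64(19.1))
bowl
   [245.7 166.4] 0.78 ray z0 [645.  -20.6   0
[... 1200 characters left out ...]
.9 167.2] 0.89 ray z0 [ 624.2 -356.2    0. ] depthpt [ 606.  -338.9   77.1] tri (array([ 604.1, -338.7,   79.8]), np.float64(0.8))
   [119.9 279.7] 0.39 ray z0 [354.  326.8   0. ] depthpt [353.1 325.8   2.4] tri (array([ 322.7,  368.2, -353.8]), np.float64(38.9))
chest_drawer0_handle
   [313.4 182.1] 0.86 ray z0 [ 590.1 -204.9    0. ] depthpt [ 567.7 -192.   104.6] tri (array([ 567.8, -194.1,  100.3]), np.float64(0.6))
   [208.7 240.6] 0.54 ray z0 [444.7  88.5   0. ] depthpt [443.5  87.6   1.3] tri (array([ 424.2,   58.5, -185.1]), np.float64(38.2))
bottle
   [287.2 121.4] 0.78 ray z0 [ 769.9 -144.2    0. ] depthpt [ 744.  -138.5   76.8] tri (array([ 767.1, -143.1,    9.6]), np.float64(0.5))
```

View pics/topcrop.png

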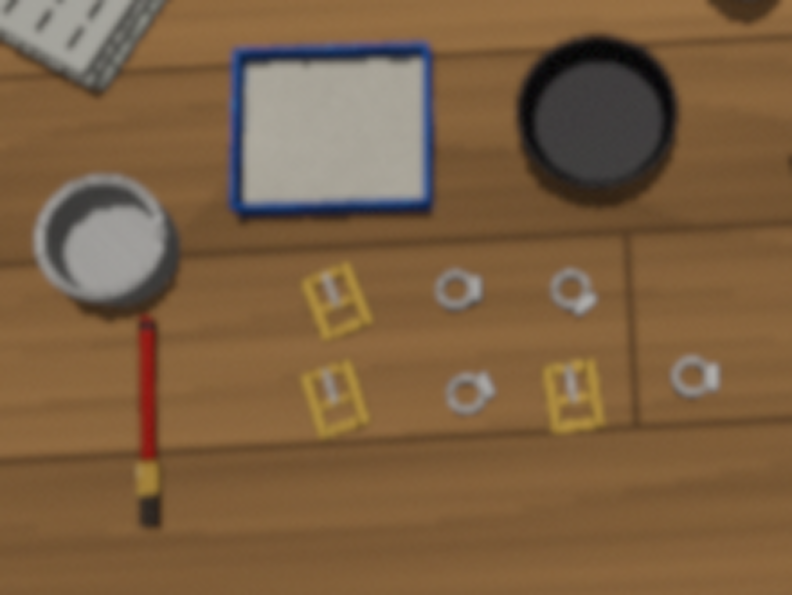

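View pics/scenecrop.png

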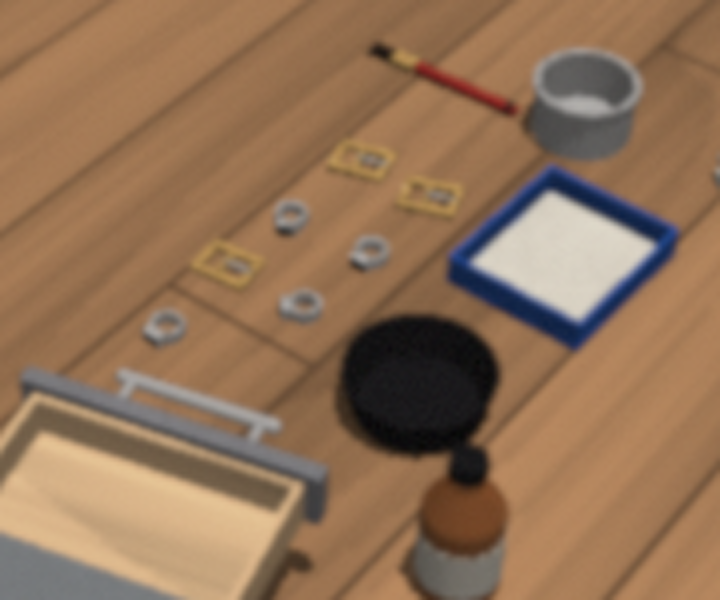

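```bash
cat > seg.py <<'E'
from m import *
def segment(im,roi=(100,300,60,300)):
    hsv=cv2.cvtColor(im,cv2.COLOR_BGR2HSV).astype(int); H,S,V=hsv[...,0],hsv[...,1],hsv[...,2]
    b,g,r=[im[...,i].astype(int) for i in range(3)]
    return H,S,V
def rep(im,bright=True):
    sc=6
    big=cv2.resize(im,None,fx=sc,fy=sc,interpolation=cv2.INTER_CUBIC)
    hsv=cv2.cvtColor(big,cv2.COLOR_BGR2HSV).astype(int);H,S,V=hsv[...,0],hsv[...,1],hsv[...,2]
    out=[]
    ok=np.zeros(S.shape,bool); ok[195*sc:300*sc,130*sc:300*sc]=1
    for kind,mask,z in(("ring",(S<75)&(V>90)&ok,8.),("buckle",(H>=19)&(H<=32)&(S>95)&(V>125)&ok,5.)):
        m=mask.astype(np.uint8)
        m=cv2.morphologyEx(m,cv2.MORPH_CLOSE,np.ones((9,9),np.uint8))
        cs,_=cv2.findContours(m,cv2.RETR_EXTERNAL,cv2.CHAIN_APPROX_NONE)
        for c in cs:
            a=cv2.contourArea(cv2.convexHull(c))/sc/sc
            if a<30: continue
            pts=c[:,0,:].astype(float); pts=(pts+.5)/sc-.5
            w=np.array([ray_z("top",*p,z)[:2] for p in pts],np.float32)
            (cx,cy),(s1,s2),ang=cv2.minAreaRect(w)
            if s1<s2: s1,s2,ang=s2,s1,ang+90
            ang=(ang+90)%180-90
            # ring: circle fit via trimmed LS for band
            extra=""
            if kind=="ring":
                h=cv2.convexHull(w)[:,0]; 
                q=w.copy()
                for _ in range(6):
                    A=np.c_[2*q,np.ones(len(q))];s=np.linalg.lstsq(A,(q**2).sum(1),rcond=None)[0]
                    rad=np.sqrt(s[2]+s[0]**2+s[1]**2);e=np.hypot(*(w-s[:2]).T)-rad
                    q=w[e<2]
                far=w[np.argsort(-e)[:max(5,len(e)//12)]].mean(0)-s[:2]
                extra=f"band c {s[:2].round(1)} r {rad:.1f} headdir {np.degrees(np.arctan2(far[1],far[0])):.0f} maxe {e.max():.1f}"
            out.append((kind,cx,cy)); print(kind,"c",round(cx,1),round(cy,1),"size",round(s1,1),round(s2,1),"longaxis ang",round(ang,1),"area px",round(a),extra)
    return out
E
python3 - <<'E'
from seg import *
rep(cv2.imread("pics/top0.png"))
d=np.load("pics/top0.npy");W=cloud("top",d)
# drawer/chest: heights
for u in range(310,400,4): print(u, W[170,u].round(0),end=' ')
print()
ds=np.load("pics/scene0.npy");Ws=cloud("scene",ds)
m=(W[...,2]>124)&(W[...,2]<136)&(W[...,1]<-250)&(W[...,0]<800)
p=W[m][:,:2].astype(np.float32);print("chest top top-cam",cv2.minAreaRect(p),cv2.boxPoints(cv2.minAreaRect(p)).round(0).tolist())
m=(Ws[...,2]>124)&(Ws[...,2]<136)&(Ws[...,1]<-250)&(Ws[...,0]<800)
p=Ws[m][:,:2].astype(np.float32);print("chest top scene",cv2.minAreaRect(p),cv2.boxPoints(cv2.minAreaRect(p)).round(0).tolist())
for n,X in(("top",W),("scene",Ws)):
    for name,c,r in(("bowl",(645,-20),80),("tray",(648,182),105),("pot",(570,345),70)):
        k=(np.hypot(X[...,0]-c[0],X[...,1]-c[1])<r)&(X[...,2]>20)
        q=X[k]; rr=cv2.minAreaRect(q[:,:2].astype(np.float32)); print(n,name,"z95",np.percentile(q[:,2],[50,95]).round(1),"rect",np.round(rr[0],1),np.round(rr[1],1),round(rr[2],1),"circ",np.round(cv2.minEnclosingCircle(q[q[:,2]>q[:,2].max()-12][:,:2].astype(np.float32))[0],1))
E
```

```text
ring c 440.2 83.3 size 36.2 31.7 longaxis ang -89.3 area px 128 band c [440.5  84.9] r 16.4 headdir -65 maxe 3.7
ring c 444.0 -84.0 size 36.6 32.1 longaxis ang 86.8 area px 132 band c [443.8 -83.1] r 16.7 headdir -91 maxe 3.4
ring c 514.4 3.9 size 37.5 31.6 longaxis ang 39.9 area px 126 band c [516.3   5.6] r 15.8 headdir -144 maxe 6.2
ring c 520.9 89.6 size 35.2 32.9 longaxis ang 88.1 area px 123 band c [520.6  89.8] r 17.0 headdir -85 maxe 1.9
buckle c 434.2 7.5 size 55.3 41.9 longaxis ang 5.5 area px 311 
buckle c 441.3 184.4 size 54.1 42.1 longaxis ang 16.6 area px 306 
buckle c 516.7 182.3 size 54.0 42.5 longaxis ang 19.6 area px 298 
310 [ 601. -187.  100.] 314 [ 625. -209.   -2.] 318 [ 623. -220.    2.] 322 [ 600. -219.   94.] 326 [ 594. -226.  118.] 330 [ 593. -236.  119.] 334 [ 603. -252.   77.] 338 [ 602. -263.   77.] 342 [ 603. -274.   72.] 346 [ 601. -283.   77.] 350 [ 601. -294.   74.] 354 [ 600. -305.   75.] 358 [ 600. -315.   74.] 362 [ 599. -325.   76.] 366 [ 598. -335.   79.] 370 [ 597. -346.   78.] 374 [ 597. -356.   77.] 378 [ 598. -368.   72.] 382 [ 597. -378.   7
[... 272 characters left out ...]
, [733.0, -338.0]]
chest top scene ((308.2005310058594, -514.5725708007812), (931.007568359375, 255.16636657714844), 6.439932823181152) [[-169.0, -440.0], [-140.0, -694.0], [785.0, -589.0], [756.0, -336.0]]
top bowl z95 [38.1 45.1] rect [651.1 -21.7] [121.9 120.3] 85.1 circ [650.3 -21.7]
top tray z95 [29.  33.7] rect [653.3 181.1] [150.7 132. ] 88.9 circ [653.2 181.7]
top pot z95 [51.4 58.8] rect [568.5 345.4] [94.3 92.8] 89.5 circ [568.8 346.3]
scene bowl z95 [35.2 46. ] rect [645.6 -20.7] [119.5 126.4] 37.0 circ [644.8 -19.2]
scene tray z95 [27.9 34.6] rect [647.1 182.5] [159.9 134. ] 88.9 circ [647.3 182.7]
scene pot z95 [42.  58.9] rect [562.1 347.8] [ 91.2 100.5] 34.0 circ [559.2 345.6]
```

```bash
cat > plan.py <<'E'
from m import *
from scipy.spatial.transform import Rotation as Ro
import sys
def Rdown(yaw):  # tool z at yaw (deg), x down
    a=np.radians(yaw); x=np.array([0,0,-1.]); z=np.array([np.cos(a),np.sin(a),0]); return np.c_[x,np.cross(z,x),z]
def plan(*wps):
    """wps: (x,y,z,jawyaw) ; prints shift+rotvec per waypoint"""
    o=get_obs(); p=np.array(o["tool_pos"]);R=np.array(o["eef_rot"])
    print("t",round(o["t"],2),"tcp",p.round(1),"jaw",round(np.degrees(np.arctan2(R[1,2],R[0,2])),1),"F",np.round(o["ft_force"],1),"w",round(o["grip_width"],1),"j",np.round(o["joints"],2))
    prev=p
    for w in wps:
        w=list(w)
        if len(w)==3 or w[3] is None: yaw=np.degrees(np.arctan2(R[1,2],R[0,2]))
        else: yaw=w[3]
        cands=[Ro.from_matrix(R.T@Rdown(y)).as_rotvec(degrees=True) for y in ((yaw,) )]
        rv=cands[0]
        s=R.T@(np.array(w[:3])-p)
        print("wp",w,"shift",s.round(0),"rot",rv.round(1),"rows>=",round(max(np.linalg.norm(np.array(w[:3])-prev)/41.7,0),1),round(np.linalg.norm(rv)/7.16,1)); prev=np.array(w[:3])
E
python3 -c "
from plan import *
plan((345,400,130,92),(519,89,100,92),(519,89,3,92))"
```

```text
t 1.3 tcp [169.4 704.9 197.9] jaw 76.5 F [-0.6  0.3 -0.1] w 85.4 j [-1.43  0.59  0.05  1.61 -0.03  0.94 -0.03]
wp [345, 400, 130, 92] shift [  68. -242. -255.] rot [-15.5  -0.    0. ] rows>= 8.6 2.2
wp [519, 89, 100, 92] shift [  98. -484. -517.] rot [-15.5  -0.    0. ] rows>= 8.6 2.2
wp [519, 89, 3, 92] shift [ 195. -484. -517.] rot [-15.5  -0.    0. ] rows>= 2.3 2.2
```

carry_out --steps "60 98 -484 -517 -15.5 0 0;60 98 -484 -517 -15.5 0 0;60 98 -484 -517 -15.5 0 0;60 98 -484 -517 -15.5 0 0;60 98 -484 -517 -15.5 0 0;60 98 -484 -517 -15.5 0 0;60 98 -484 -517 -15.5 0 0;60 98 -484 -517 -15.5 0 0;60 98 -484 -517 -15.5 0 0;60 98 -484 -517 -15.5 0 0"

```text
t: 2.13
tool_pos: [374.2, 344.6, 140.9]
eef_rot: [[0.001, -0.999, -0.035], [0.001, -0.035, 0.999], [-1.0, -0.001, 0.001]]
ft_force: [0.6, 0.6, 1.1]
grip_width: 60.2
```

```bash
python3 -c "
from plan import *
plan((519,89,100,92),(519,89,20,92))"
```

```text
t 2.13 tcp [374.2 344.6 140.9] jaw 92.0 F [0.6 0.6 1.1] w 60.2 j [-0.82  0.41 -0.02  2.14  0.01  0.59  0.76]
wp [519, 89, 100, 92] shift [  41. -136. -261.] rot [0. 0. 0.] rows>= 7.1 0.0
wp [519, 89, 20, 92] shift [ 121. -136. -261.] rot [0. 0. 0.] rows>= 1.9 0.0
```

carry_out --steps "60 41 -136 -261 0 0 0;60 41 -136 -261 0 0 0;60 41 -136 -261 0 0 0;60 41 -136 -261 0 0 0;60 41 -136 -261 0 0 0;60 41 -136 -261 0 0 0;60 41 -136 -261 0 0 0;60 41 -136 -261 0 0 0;60 100 -136 -261 0 0 0;60 121 -136 -261 0 0 0"

```text
t: 2.97
tool_pos: [523.3, 87.5, 20.8]
eef_rot: [[0.008, -0.999, -0.031], [0.002, -0.031, 1.0], [-1.0, -0.009, 0.002]]
ft_force: [0.8, 0.8, -0.6]
grip_width: 59.9
```

Run:
```python
from plan import *
plan((519,89,2,92))
from seg import rep
for n in("top","scene"):
    im,d=read_camera(n); cv2.imwrite(f"pics/{n}1.png",im)
    if n=="top": rep(im)
    o=get_obs(); u=proj(n,o["tool_pos"]); print(n,u)
    c=im[int(u[1])-50:int(u[1])+50,int(u[0])-65:int(u[0])+65]; c=cv2.resize(c,None,fx=4,fy=4,interpolation=cv2.INTER_CUBIC); cv2.imwrite(f"pics/{n}1c.png",c)
a=cv2.imread("pics/top1c.png");b=cv2.imread("pics/scene1c.png");cv2.imwrite("pics/c1.png",cv2.resize(np.hstack([a,b]),(800,300)))
```

```text
t 2.97 tcp [523.3  87.5  20.8] jaw 91.8 F [ 0.8  0.8 -0.6] w 59.9 j [-0.24  0.63 -0.02  2.16  0.03  0.34  1.32]
wp [519, 89, 2, 92] shift [19.  4.  2.] rot [-0.2  0.1  0.5] rows>= 0.5 0.1
ring c 443.8 -83.8 size 37.0 32.6 longaxis ang 86.5 area px 133 band c [443.8 -83. ] r 16.8 headdir -91 maxe 3.4
ring c 514.3 3.8 size 37.7 31.6 longaxis ang 42.0 area px 127 band c [516.3   5.6] r 15.9 headdir -140 maxe 6.1
ring c 557.7 46.2 size 32.1 16.2 longaxis ang -82.5 area px 57 band c [557.4  45.4] r 8.4 headdir 89 maxe 8.4
buckle c 434.1 7.4 size 55.5 42.5 longaxis ang 6.1 area px 318 
top [207.88089585 213.64265694]
scene [280.94664846 172.04404064]
```

View pics/c1.png

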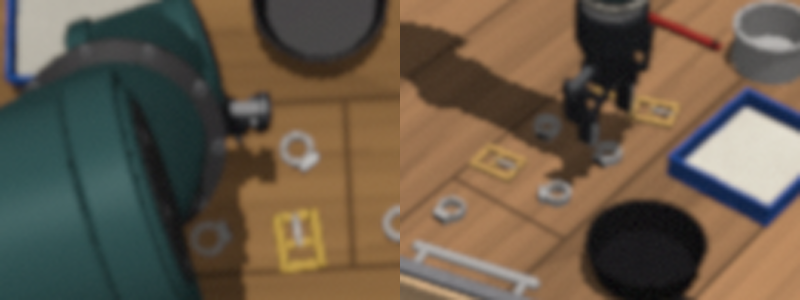

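The top view is hidden by the arm. The scene view shows the open jaws straddling the ring at about (605,150) in the crop. I'll lower, close and lift.

carry_out --steps "60 10 4 2 0 0 0;60 19 4 2 0 0 0;60 19 4 2 0 0 0;20 19 4 2 0 0 0;20 19 4 2 0 0 0;20 19 4 2 0 0 0;20 19 4 2 0 0 0;20 19 4 2 0 0 0;20 19 4 2 0 0 0;20 19 4 2 0 0 0"

```text
t: 3.9
tool_pos: [510.9, 89.2, -3.9]
eef_rot: [[-0.01, -0.999, -0.035], [-0.002, -0.035, 0.999], [-1.0, 0.01, -0.002]]
ft_force: [-0.3, 0.1, 1.1]
grip_width: 20.2
```

```bash
python3 -c "
from plan import *
plan((519,89,90,92),(640,-15,90,92),(640,-15,25,92))"
```

```text
t 3.9 tcp [510.9  89.2  -3.9] jaw 92.0 F [-0.3  0.1  1.1] w 20.2 j [-0.25  0.67 -0.02  2.18  0.03  0.3   1.31]
wp [519, 89, 90, 92] shift [-94.  -7.  -1.] rot [-0.  -0.1 -0.6] rows>= 2.3 0.1
wp [640, -15, 90, 92] shift [ -95. -124. -109.] rot [-0.  -0.1 -0.6] rows>= 3.8 0.1
wp [640, -15, 25, 92] shift [ -30. -125. -109.] rot [-0.  -0.1 -0.6] rows>= 1.6 0.1
```

```bash
cat > look.py <<'E'
from plan import *
def look(tag,half=45,cams=("top","scene"),at=None):
    o=get_obs(); cs=[]
    for n in cams:
        im,d=read_camera(n); cv2.imwrite(f"pics/{n}_{tag}.png",im); np.save(f"pics/{n}_{tag}.npy",d)
        u=proj(n,o["tool_pos"] if at is None else at); u=np.clip(u,[half*4/3,half],[511-half*4/3,383-half]).astype(int); 
        hw=int(half*4/3)
        c=im[u[1]-half:u[1]+half,u[0]-hw:u[0]+hw]; cs.append(cv2.resize(c,(400,300) if len(cams)>1 else (800,600),interpolation=cv2.INTER_CUBIC)); print(n,"crop origin",u-[hw,half],"scale",(400 if len(cams)>1 else 800)/(2*hw))
    cv2.imwrite(f"pics/c_{tag}.png",np.hstack(cs))
    o=get_obs();print(np.round(o["tool_pos"],1))
E
python3 -c "
from look import *
look('2',30,('scene',))"
```

```text
scene crop origin [240 145] scale 10.0
[510.9  89.2  -3.9]
```

View pics/c_2.png

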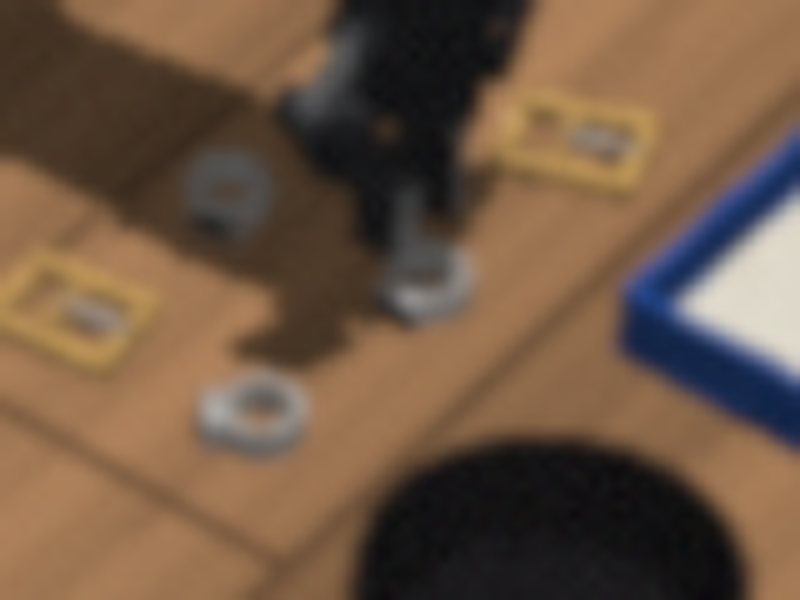

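The scene crop shows the fingers closed just behind the ring (on its −x side), with the ring about 12 mm farther out. The last reading was taken while the arm was still settling.

```bash
python3 -c "
from plan import *
print(ray_z('scene',282.7,172.3,7))
for p in ((240+25.5,145+41,7),(240+22.7,145+19,7)): print(ray_z('scene',*p))
plan((511,89,40,92),(523,89,40,92),(523,89,1,92))"
```

```text
[515.56636339  97.11118541   7.        ]
[510.58037861   9.20737812   7.        ]
[437.22327362  88.28388494   7.        ]
t 3.95 tcp [510.9  89.2  -3.9] jaw 92.0 F [-0.3 -0.2  0.3] w 20.3 j [-0.25  0.67 -0.02  2.18  0.03  0.3   1.31]
wp [511, 89, 40, 92] shift [-44.   0.  -0.] rot [-0.  -0.1 -0.6] rows>= 1.1 0.1
wp [523, 89, 40, 92] shift [-44. -12.  -1.] rot [-0.  -0.1 -0.6] rows>= 0.3 0.1
wp [523, 89, 1, 92] shift [ -5. -12.  -1.] rot [-0.  -0.1 -0.6] rows>= 0.9 0.1
```

carry_out --steps "60 -30 0 0 0 0 0;60 -60 0 0 0 0 0;60 -80 0 0 0 0 0;60 -80 0 120 0 0 0;60 -80 0 120 0 0 0;60 -80 0 120 0 0 0;60 -80 0 120 0 0 0;60 -80 0 120 0 0 0;60 -80 0 120 0 0 0;60 -80 0 120 0 0 0"

```text
t: 4.78
tool_pos: [507.3, 207.2, 75.6]
eef_rot: [[-0.011, -0.999, -0.032], [-0.004, -0.032, 0.999], [-1.0, 0.011, -0.003]]
ft_force: [-0.5, -0.6, -0.7]
grip_width: 60.0
```

```bash
python3 -c "
from look import *
from seg import rep
look('3',45)
rep(cv2.imread('pics/top_3.png'))"
```

```text
top crop origin [ 98 170] scale 3.3333333333333335
scene crop origin [240  94] scale 3.3333333333333335
[507.6 207.1  75.7]
ring c 440.1 83.4 size 36.3 31.8 longaxis ang -89.5 area px 129 band c [440.7  84. ] r 17.0 headdir -58 maxe 2.4
ring c 443.8 -83.8 size 37.0 32.6 longaxis ang 86.5 area px 133 band c [443.8 -83.3] r 16.9 headdir -83 maxe 3.1
ring c 520.9 89.6 size 35.2 32.9 longaxis ang 88.1 area px 125 band c [520.7  89.8] r 17.1 headdir -85 maxe 1.9
ring c 514.4 3.7 size 37.7 31.9 longaxis ang 42.4 area px 127 band c [516.3   5.5] r 15.9 headdir -140 maxe 6.2
ring c 554.4 195.0 size 34.0 17.4 longaxis ang -82.7 area px 65 band c [554.4 192.8] r 8.9 headdir 94 maxe 10.3
buckle c 444.0 170.4 size 49.8 13.3 longaxis ang 15.1 area px 80 
buckle c 433.9 7.5 size 55.7 42.4 longaxis ang 5.5 area px 318 
buckle c 511.4 180.8 size 43.6 43.3 longaxis ang 20.7 area px 205
```

View pics/c_3.png

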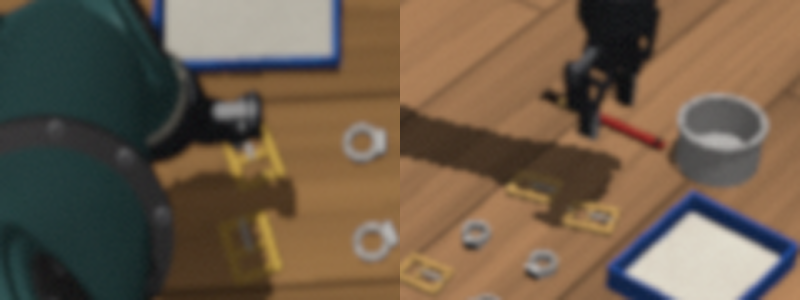

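```bash
python3 -c "
from plan import *
o=get_obs();p=o['tool_pos'];print(p)
for n in('scene','top'):
    W=cloud(n,np.load(f'pics/{n}_3.npy'))
    k=(np.hypot(W[...,0]-p[0],W[...,1]-p[1])<75)&(W[...,2]>60)&(W[...,2]<160)
    q=W[k]
    for z in range(65,160,8):
        s=q[abs(q[:,2]-z)<4]
        if len(s): print(n,z,len(s),s.min(0).round(0),s.max(0).round(0))
"
```

```text
[507.5512106  207.10441793  75.68705954]
scene 113 3 [503. 176. 113.] [510. 242. 116.]
scene 121 17 [493. 167. 117.] [516. 246. 125.]
scene 129 24 [496. 162. 125.] [520. 251. 133.]
scene 137 26 [493. 163. 133.] [520. 245. 141.]
scene 145 24 [493. 164. 141.] [518. 248. 148.]
scene 153 20 [493. 161. 149.] [518. 244. 157.]
top 113 1 [503. 170. 117.] [503. 170. 117.]
top 121 1 [505. 169. 121.] [505. 169. 121.]
top 129 4 [501. 163. 127.] [506. 173. 131.]
top 137 3 [501. 169. 133.] [503. 174. 139.]
top 145 4 [501. 162. 143.] [506. 174. 147.]
top 153 1 [506. 160. 156.] [506. 160. 156.]
```

```bash
python3 -c "
from plan import *
p=np.array([510.9,89.2,-3.9])
n='scene'
W=cloud(n,np.load(f'pics/{n}_2.npy'))
k=(np.hypot(W[...,0]-p[0],W[...,1]-p[1])<75)&(W[...,2]>8)&(W[...,2]<160)
q=W[k]
for z in range(12,100,6):
        s=q[abs(q[:,2]-z)<3]
        if len(s): print(n,z,len(s),s.min(0).round(0),s.max(0).round(0))
im=cv2.imread('pics/scene_2.png')
"
```

```text
scene 12 59 [439.  16.   9.] [582. 162.  15.]
scene 18 16 [439.  18.  15.] [583. 111.  19.]
scene 24 1 [582. 107.  25.] [582. 107.  25.]
scene 30 2 [507. 103.  29.] [511. 104.  30.]
scene 36 10 [506.  69.  34.] [519. 104.  38.]
scene 42 14 [504.  66.  40.] [521. 106.  45.]
scene 48 13 [501.  65.  45.] [522. 104.  51.]
scene 54 14 [505.  63.  51.] [520. 105.  56.]
scene 60 14 [505.  66.  57.] [521. 102.  62.]
scene 66 9 [510.  70.  64.] [520. 105.  69.]
scene 72 10 [512.  63.  69.] [521. 110.  74.]
scene 78 15 [504.  50.  76.] [522. 127.  81.]
scene 84 28 [500.  44.  81.] [524. 130.  87.]
scene 90 18 [501.  43.  87.] [523. 133.  93.]
scene 96 22 [505.  38.  93.] [526. 141.  99.]
```

Depth shows the finger ends about 35 mm above the reported TCP (tips at z≈30 when the TCP reads −4), and the ring has not moved. I'll allow for that offset along the tool axis and go down in checked steps.

```bash
python3 -c "
from plan import *
plan((519,89,75,92),(519,89,-10,92),(519,89,-24,92))"
```

```text
t 4.88 tcp [507.6 207.1  75.7] jaw 91.8 F [-0.6  0.2  0.6] w 60.0 j [-0.46  0.55 -0.01  2.09  0.    0.51  1.13]
wp [519, 89, 75, 92] shift [   1.   -8. -118.] rot [-0.2 -0.2 -0.6] rows>= 2.8 0.1
wp [519, 89, -10, 92] shift [  86.   -9. -118.] rot [-0.2 -0.2 -0.6] rows>= 2.0 0.1
wp [519, 89, -24, 92] shift [ 100.   -9. -118.] rot [-0.2 -0.2 -0.6] rows>= 0.3 0.1
```

carry_out --steps "60 1 -8 -118 0 0 -0.6;60 1 -8 -118 0 0 -0.6;60 1 -8 -118 0 0 -0.6;60 1 -8 -118 0 0 -0.6;60 40 -8 -118 0 0 -0.6;60 75 -8 -118 0 0 -0.6;60 90 -8 -118 0 0 -0.6;60 95 -8 -118 0 0 -0.6;60 98 -8 -118 0 0 -0.6;60 98 -8 -118 0 0 -0.6"

```text
t: 5.72
tool_pos: [518.4, 88.6, -22.0]
eef_rot: [[-0.0, -1.0, -0.031], [-0.003, -0.031, 1.0], [-1.0, 0.001, -0.003]]
ft_force: [-0.6, -0.4, 0.1]
grip_width: 60.1
```

```bash
python3 -c "
from look import *
look('4',30,('scene',))
plan((519,89,-28,92))
n='scene';p=get_obs()['tool_pos']
W=cloud(n,np.load(f'pics/{n}_4.npy'))
k=(np.hypot(W[...,0]-p[0],W[...,1]-p[1])<60)&(W[...,2]>3)&(W[...,2]<160)
q=W[k]
for z in range(4,46,6):
        s=q[abs(q[:,2]-z)<3]
        if len(s): print(n,z,len(s),s.min(0).round(0),s.max(0).round(0))
"
```

```text
scene crop origin [241 150] scale 10.0
[518.9  88.9 -21.4]
t 5.77 tcp [518.9  88.9 -21.4] jaw 91.8 F [-0.1  1.2  0.3] w 59.8 j [-0.25  0.7  -0.01  2.17  0.04  0.26  1.31]
wp [519, 89, -28, 92] shift [ 7. -0.  0.] rot [-0.2 -0.2  0. ] rows>= 0.2 0.0
scene 4 169 [462.  32.   3.] [576. 147.   7.]
scene 10 38 [486.  35.   7.] [563. 138.  13.]
scene 16 15 [504.  54.  13.] [529. 123.  18.]
scene 22 13 [504.  55.  19.] [533. 121.  25.]
scene 28 15 [506.  46.  26.] [527. 124.  31.]
scene 34 16 [506.  42.  31.] [527. 127.  35.]
scene 40 17 [503.  46.  37.] [528. 125.  43.]
```

View pics/c_4.png

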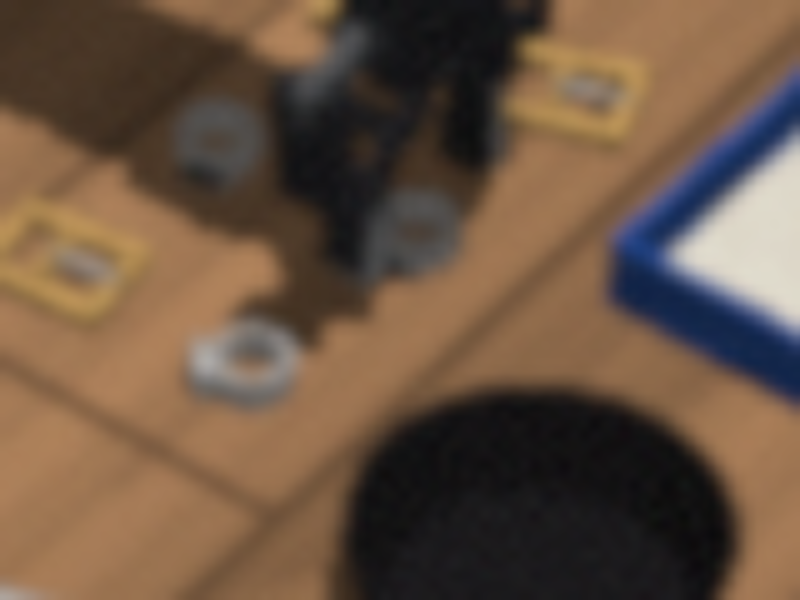

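The jaws now straddle the ring, with its centre at about (415,230) in the crop and the tips at z≈12. I'll go down another 8 mm and close.

carry_out --steps "60 4 0 0 0 0 0;60 8 0 0 0 0 0;60 8 0 0 0 0 0;20 8 0 0 0 0 0;20 8 0 0 0 0 0;20 8 0 0 0 0 0;20 8 0 0 0 0 0;20 8 0 0 0 0 0;20 8 0 0 0 0 0;20 8 0 0 0 0 0"

```text
t: 6.6
tool_pos: [519.1, 89.0, -28.7]
eef_rot: [[0.001, -1.0, -0.031], [-0.003, -0.031, 1.0], [-1.0, -0.001, -0.003]]
ft_force: [-0.6, 1.1, 5.3]
grip_width: 30.7
```

```bash
python3 -c "
from plan import *
plan((519,89,60,92),(640,-10,60,92),(640,-10,-8,92))"
```

```text
t 6.6 tcp [519.1  89.  -28.7] jaw 91.8 F [-0.6  1.1  5.3] w 30.7 j [-0.25  0.72 -0.01  2.18  0.04  0.25  1.31]
wp [519, 89, 60, 92] shift [-89.  -0.  -0.] rot [-0.2 -0.2  0.1] rows>= 2.1 0.0
wp [640, -10, 60, 92] shift [ -88. -118. -103.] rot [-0.2 -0.2  0.1] rows>= 3.7 0.0
wp [640, -10, -8, 92] shift [ -20. -118. -103.] rot [-0.2 -0.2  0.1] rows>= 1.6 0.0
```

carry_out --steps "20 -40 0 0 0 0 0;20 -80 0 0 0 0 0;20 -88 -40 -35 0 0 0;20 -88 -118 -103 0 0 0;20 -88 -118 -103 0 0 0;20 -88 -118 -103 0 0 0;20 -88 -118 -103 0 0 0;20 -88 -118 -103 0 0 0;20 -55 -118 -103 0 0 0;20 -20 -118 -103 0 0 0"

```text
t: 7.43
tool_pos: [641.5, -8.7, -6.9]
eef_rot: [[0.006, -0.999, -0.032], [-0.001, -0.032, 0.999], [-1.0, -0.006, -0.001]]
ft_force: [0.1, 1.1, -0.2]
grip_width: 30.5
```

carry_out --steps "20 0 0 0 0 0 0;20 0 0 0 0 0 0;60 0 0 0 0 0 0;60 0 0 0 0 0 0;60 0 0 0 0 0 0;60 -40 0 0 0 0 0;60 -80 0 0 0 0 0;60 -80 0 0 0 0 0;60 -80 0 0 0 0 0;60 -80 0 0 0 0 0"

```text
t: 8.27
tool_pos: [641.6, -8.7, 74.7]
eef_rot: [[0.008, -0.999, -0.032], [-0.001, -0.032, 0.999], [-1.0, -0.008, -0.001]]
ft_force: [-0.2, 0.0, 0.0]
grip_width: 60.1
```

```bash
python3 -c "
from look import *
look('5',40)
from seg import rep
rep(cv2.imread('pics/top_5.png'))
plan((514,4,0,126),(514,4,-28,126))"
```

```text
top crop origin [187 120] scale 3.7735849056603774
scene crop origin [243 152] scale 3.7735849056603774
[640.2  -8.6  72.8]
ring c 444.3 -90.7 size 33.2 23.9 longaxis ang 0.4 area px 89 band c [443.4 -95.2] r 9.4 headdir 50 maxe 14.3
ring c 494.9 20.5 size 63.1 18.3 longaxis ang -89.6 area px 132 band c [495.  21.] r 6.8 headdir -94 maxe 25.6
ring c 500.7 -42.9 size 36.7 20.8 longaxis ang -81.3 area px 85 band c [501.7 -41.9] r 6.8 headdir -95 maxe 12.7
buckle c 438.6 195.0 size 54.9 25.7 longaxis ang 8.4 area px 171 
buckle c 513.1 196.8 size 53.5 17.9 longaxis ang 11.3 area px 97 
t 8.37 tcp [640.2  -8.6  72.8] jaw 91.8 F [ 0.3 -0.4 -0.5] w 59.8 j [-0.03  0.64 -0.05  1.89  0.05  0.61  1.5 ]
wp [514, 4, 0, 126] shift [ 72. 126.  17.] rot [-34.2  -0.2   0.2] rows>= 3.5 4.8
wp [514, 4, -28, 126] shift [100. 126.  17.] rot [-34.2  -0.2   0.2] rows>= 0.7 4.8
```

View pics/c_5.png

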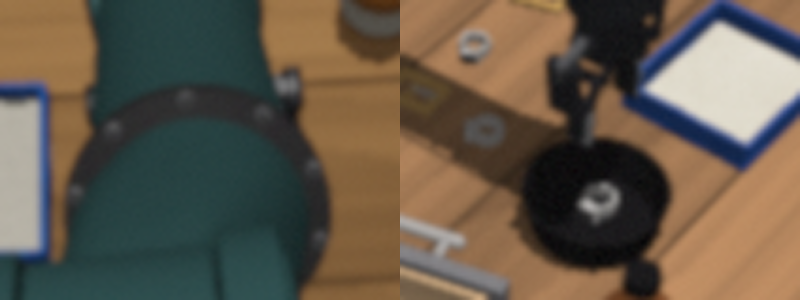

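The ring is in the bowl (scene crop ~(600,200)). Next is the ring with the angled head, at (514,6).

carry_out --steps "60 10 126 19 -34 0 0;60 10 126 19 -34 0 0;60 10 126 19 -34 0 0;60 10 126 19 -34 0 0;60 10 126 19 -34 0 0;60 10 126 19 -34 0 0;60 50 126 19 -34 0 0;60 85 126 19 -34 0 0;60 97 126 19 -34 0 0;60 98 126 19 -34 0 0"

```text
t: 9.2
tool_pos: [512.2, 6.0, -29.1]
eef_rot: [[-0.001, -0.812, -0.584], [-0.002, -0.584, 0.812], [-1.0, 0.002, -0.001]]
ft_force: [-0.3, 0.5, 1.0]
grip_width: 59.6
```

carry_out --steps "60 0 0 0 0 0 0;20 0 0 0 0 0 0;20 0 0 0 0 0 0;20 0 0 0 0 0 0;20 0 0 0 0 0 0;20 0 0 0 0 0 0;20 0 0 0 0 0 0;20 0 0 0 0 0 0;20 0 0 0 0 0 0;20 0 0 0 0 0 0"

```text
t: 10.03
tool_pos: [513.3, 6.0, -27.8]
eef_rot: [[0.001, -0.812, -0.583], [-0.002, -0.583, 0.812], [-1.0, 0.0, -0.003]]
ft_force: [-0.8, 0.5, 6.6]
grip_width: 25.4
```

```bash
python3 -c "
from look import *
look('6',30,('scene',))
plan((514,4,60,126),(636,-32,60,126),(636,-32,-7,126))"
```

```text
scene crop origin [225 164] scale 10.0
[513.3   6.  -27.8]
t 10.08 tcp [513.3   6.  -27.8] jaw 125.7 F [-0.2 -0.7  6.7] w 25.1 j [-0.02  0.71 -0.1   2.2   0.3   0.24  1.8 ]
wp [514, 4, 60, 126] shift [-88.   1.  -2.] rot [-0.3 -0.1 -0. ] rows>= 2.1 0.0
wp [636, -32, 60, 126] shift [ -88.  -77. -103.] rot [-0.3 -0.1 -0. ] rows>= 3.1 0.0
wp [636, -32, -7, 126] shift [ -21.  -77. -103.] rot [-0.3 -0.1 -0. ] rows>= 1.6 0.0
```

View pics/c_6.png

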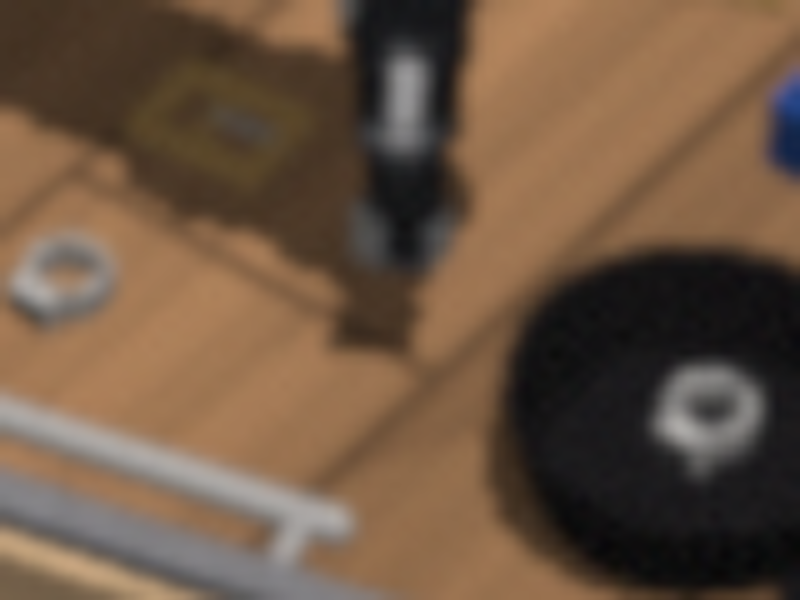

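The jaws hold the ring, with a little of it showing on both sides of the finger at (405,240). I'll carry it to the bowl.

carry_out --steps "20 -40 0 0 0 0 0;20 -80 0 0 0 0 0;20 -88 -30 -35 0 0 0;20 -88 -77 -103 0 0 0;20 -88 -77 -103 0 0 0;20 -88 -77 -103 0 0 0;20 -88 -77 -103 0 0 0;20 -88 -77 -103 0 0 0;20 -55 -77 -103 0 0 0;20 -25 -77 -103 0 0 0"

```text
t: 10.92
tool_pos: [635.4, -31.6, -1.7]
eef_rot: [[0.004, -0.811, -0.584], [-0.002, -0.584, 0.811], [-1.0, -0.002, -0.003]]
ft_force: [-0.4, 0.2, -0.3]
grip_width: 25.2
```

carry_out --steps "20 0 0 0 0 0 0;20 0 0 0 0 0 0;60 0 0 0 0 0 0;60 0 0 0 0 0 0;60 0 0 0 0 0 0;60 -40 0 0 0 0 0;60 -80 0 0 0 0 0;60 -80 0 0 0 0 0;60 -80 0 0 0 0 0;60 -80 0 0 0 0 0"

```text
t: 11.75
tool_pos: [635.4, -31.7, 79.4]
eef_rot: [[0.005, -0.812, -0.584], [-0.002, -0.584, 0.812], [-1.0, -0.003, -0.005]]
ft_force: [-1.3, -0.6, -0.4]
grip_width: 60.2
```

```bash
python3 -c "
from look import *
look('7',45,('scene',))
plan((442,-84,0,90),(442,-84,-28,90))"
```

```text
scene crop origin [230 149] scale 6.666666666666667
[634.5 -31.8  78.3]
t 11.8 tcp [634.5 -31.8  78.3] jaw 125.7 F [ 0.   0.5 -0. ] w 60.1 j [ 0.14  0.63 -0.23  1.89  0.23  0.64  1.96]
wp [442, -84, 0, 90] shift [ 78. 187.  70.] rot [35.7 -0.2  0.1] rows>= 5.1 5.0
wp [442, -84, -28, 90] shift [106. 187.  70.] rot [35.7 -0.2  0.1] rows>= 0.7 5.0
```

View pics/c_7.png

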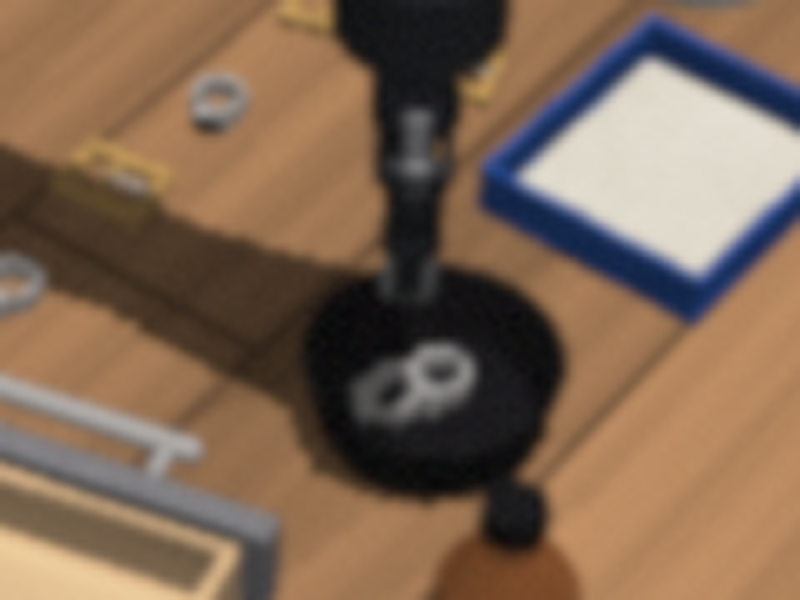

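Two rings are in the bowl at (390,390) and (440,370). Next is the ring at (442,-84).

carry_out --steps "60 10 187 70 36 0 0;60 10 187 70 36 0 0;60 10 187 70 36 0 0;60 10 187 70 36 0 0;60 10 187 70 36 0 0;60 10 187 70 36 0 0;60 10 187 70 36 0 0;60 50 187 70 36 0 0;60 85 187 70 36 0 0;60 104 187 70 36 0 0"

```text
t: 12.63
tool_pos: [443.4, -83.7, -29.0]
eef_rot: [[0.003, -1.0, 0.002], [-0.001, 0.002, 1.0], [-1.0, -0.003, -0.001]]
ft_force: [-0.1, 0.8, -0.4]
grip_width: 60.0
```

carry_out --steps "60 0 0 0 0 0 0;60 0 0 0 0 0 0;20 0 0 0 0 0 0;20 0 0 0 0 0 0;20 0 0 0 0 0 0;20 0 0 0 0 0 0;20 0 0 0 0 0 0;20 0 0 0 0 0 0;20 0 0 0 0 0 0;20 0 0 0 0 0 0"

```text
t: 13.47
tool_pos: [444.7, -83.6, -27.5]
eef_rot: [[0.006, -1.0, 0.002], [-0.001, 0.002, 1.0], [-1.0, -0.006, -0.001]]
ft_force: [-0.3, -0.1, 7.8]
grip_width: 30.1
```

```bash
python3 -c "
from look import *
look('8',30,('scene',))
plan((442,-84,60,90),(665,-35,60,90),(665,-35,-4,90))"
```

```text
scene crop origin [192 170] scale 10.0
[444.7 -83.6 -27.5]
t 13.52 tcp [444.7 -83.6 -27.5] jaw 89.9 F [-1.6  0.9  7.8] w 30.7 j [ 0.1   0.69 -0.02  2.34  0.11  0.11  1.54]
wp [442, -84, 60, 90] shift [-87.   2.  -0.] rot [-0.1 -0.1  0.4] rows>= 2.1 0.1
wp [665, -35, 60, 90] shift [ -86. -221.   49.] rot [-0.1 -0.1  0.4] rows>= 5.5 0.1
wp [665, -35, -4, 90] shift [ -22. -220.   49.] rot [-0.1 -0.1  0.4] rows>= 1.5 0.1
```

View pics/c_8.png

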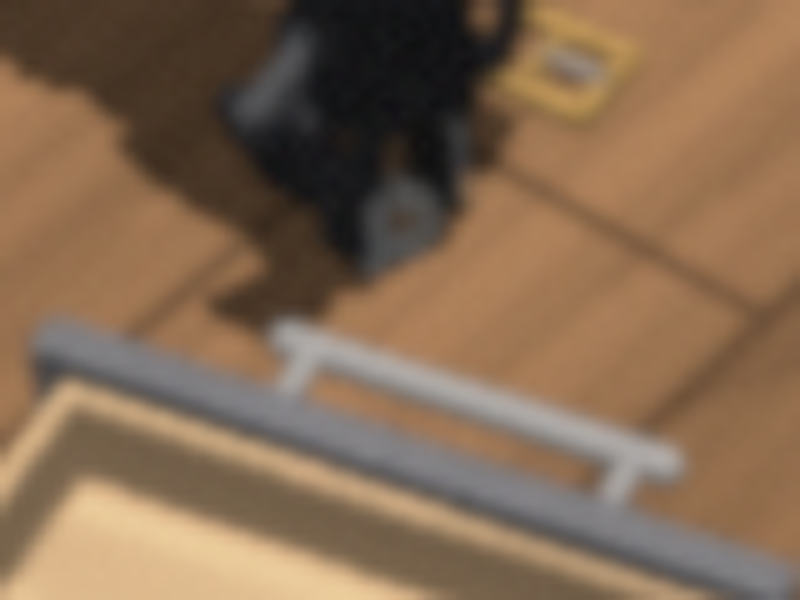

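carry_out --steps "20 -40 0 0 0 0 0;20 -80 0 0 0 0 0;20 -86 -60 15 0 0 0;20 -86 -220 64 0 0 0;20 -86 -220 64 0 0 0;20 -86 -220 64 0 0 0;20 -86 -220 64 0 0 0;20 -86 -220 64 0 0 0;20 -86 -220 64 0 0 0;20 -50 -220 64 0 0 0"

```text
t: 14.35
tool_pos: [672.6, -19.2, 30.6]
eef_rot: [[0.022, -1.0, 0.001], [-0.001, 0.001, 1.0], [-1.0, -0.022, -0.0]]
ft_force: [1.2, 0.1, -1.1]
grip_width: 30.4
```

carry_out --steps "20 20 0 0 0 0 0;20 23 0 0 0 0 0;20 23 0 0 0 0 0;60 23 0 0 0 0 0;60 23 0 0 0 0 0;60 23 0 0 0 0 0;60 -20 0 0 0 0 0;60 -50 0 0 0 0 0;60 -50 0 0 0 0 0;60 -50 0 0 0 0 0"

```text
t: 15.18
tool_pos: [674.0, -19.2, 84.1]
eef_rot: [[0.029, -1.0, 0.002], [-0.0, 0.002, 1.0], [-1.0, -0.029, -0.0]]
ft_force: [-0.2, 0.7, -0.6]
grip_width: 60.0
```

```bash
python3 -c "
from look import *
look('9',45,('scene',))
plan((440,85,0,104),(440,85,-28,104))"
```

```text
scene crop origin [243 151] scale 6.666666666666667
[672.3 -19.2  82.3]
t 15.23 tcp [672.3 -19.2  82.3] jaw 89.9 F [ 0.1 -0.8 -0.1] w 59.7 j [-0.    0.65 -0.06  1.83  0.06  0.64  1.47]
wp [440, 85, 0, 104] shift [ 76. 234. 104.] rot [-14.1  -0.2   1.4] rows>= 6.4 2.0
wp [440, 85, -28, 104] shift [104. 235. 104.] rot [-14.1  -0.2   1.4] rows>= 0.7 2.0
```

View pics/c_9.png

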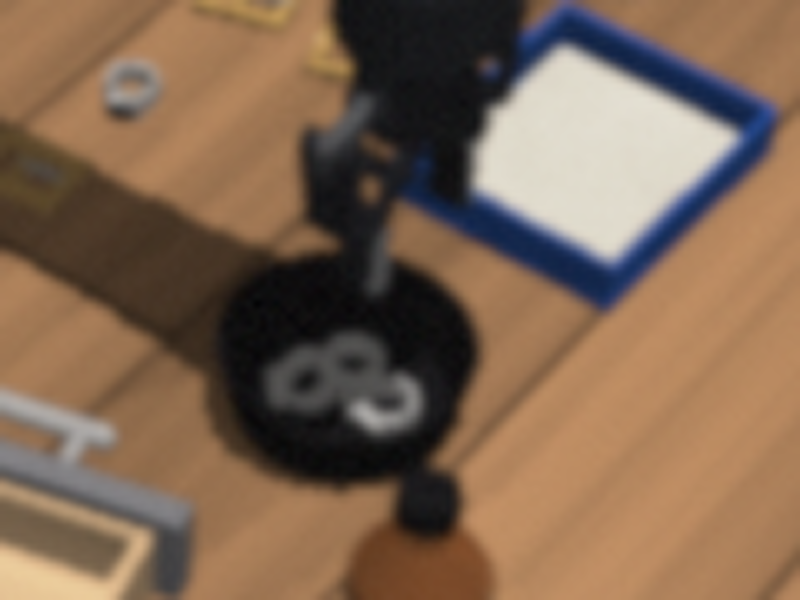

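Three rings are in the bowl. Next is the ring at (440,85), with a rotation correction included.

carry_out --steps "60 10 234 104 -18 0 1.4;60 10 234 104 -18 0 1.4;60 10 234 104 -18 0 1.4;60 10 234 104 -18 0 1.4;60 10 234 104 -18 0 1.4;60 10 234 104 -18 0 1.4;60 10 234 104 -18 0 1.4;60 10 234 104 -18 0 1.4;60 50 234 104 -18 0 1.4;60 85 234 104 -18 0 1.4"

```text
t: 16.07
tool_pos: [444.8, 85.6, -8.3]
eef_rot: [[0.009, -0.952, -0.307], [-0.002, -0.307, 0.952], [-1.0, -0.008, -0.005]]
ft_force: [0.5, -0.4, -0.1]
grip_width: 60.1
```

```bash
python3 -c "
from look import *
look('10',30,('scene',))
plan((439,85,-28,108))"
```

```text
scene crop origin [223 138] scale 10.0
[440.1  84.4 -15.9]
t 16.12 tcp [440.1  84.4 -15.9] jaw 107.9 F [-1.1  0.4 -5.3] w 59.8 j [-0.26  0.66 -0.04  2.34  0.19  0.15  1.4 ]
wp [439, 85, -28, 108] shift [12.  1.  1.] rot [-0.1 -0.2 -0.4] rows>= 0.3 0.1
```

View pics/c_10.png

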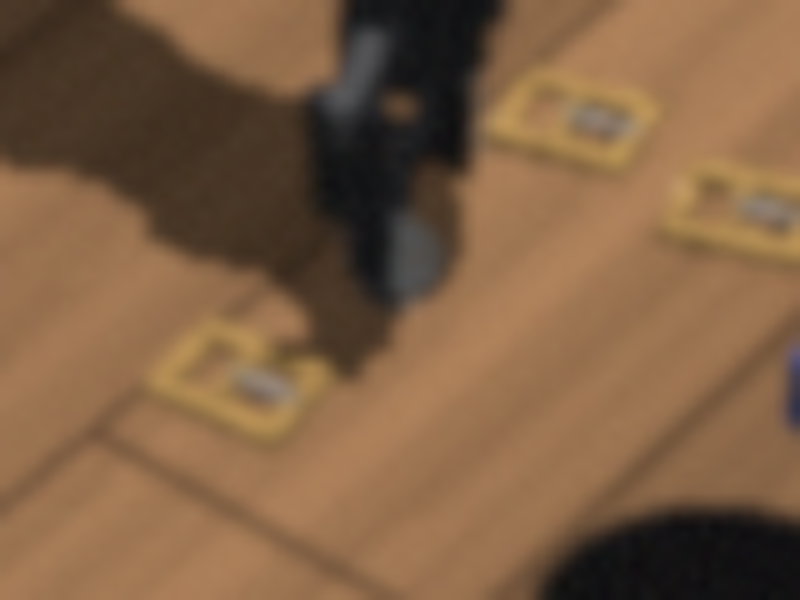

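carry_out --steps "60 6 0 1 0 0 -0.4;60 11 0 1 0 0 -0.4;60 11 0 1 0 0 -0.4;20 11 0 1 0 0 -0.4;20 11 0 1 0 0 -0.4;20 11 0 1 0 0 -0.4;20 11 0 1 0 0 -0.4;20 11 0 1 0 0 -0.4;20 11 0 1 0 0 -0.4;20 11 0 1 0 0 -0.4"

```text
t: 16.95
tool_pos: [440.9, 85.3, -25.2]
eef_rot: [[0.004, -0.952, -0.307], [-0.004, -0.307, 0.952], [-1.0, -0.003, -0.005]]
ft_force: [0.6, -0.7, 5.3]
grip_width: 29.3
```

```bash
python3 -c "
from plan import *
plan((440,85,60,108),(645,0,60,98),(645,0,-4,98))"
```

```text
t 16.95 tcp [440.9  85.3 -25.2] jaw 107.9 F [ 0.6 -0.7  5.3] w 29.3 j [-0.27  0.68 -0.03  2.35  0.2   0.11  1.39]
wp [440, 85, 60, 108] shift [-85.   1.  -0.] rot [-0.1 -0.3  0.2] rows>= 2.0 0.0
wp [645, 0, 60, 98] shift [ -84. -168. -144.] rot [ 9.9 -0.3  0.2] rows>= 5.3 1.4
wp [645, 0, -4, 98] shift [ -20. -168. -144.] rot [ 9.9 -0.3  0.2] rows>= 1.5 1.4
```

carry_out --steps "20 -40 0 0 0 0 0;20 -80 0 0 0 0 0;20 -86 -60 -50 5 0 0;20 -86 -171 -150 10 0 0;20 -86 -171 -150 10 0 0;20 -86 -171 -150 10 0 0;20 -86 -171 -150 10 0 0;20 -86 -171 -150 10 0 0;20 -86 -171 -150 10 0 0;20 -60 -171 -150 10 0 0"

```text
t: 17.78
tool_pos: [655.3, -6.1, 41.4]
eef_rot: [[0.016, -0.991, -0.134], [-0.003, -0.134, 0.991], [-1.0, -0.015, -0.005]]
ft_force: [0.3, 0.6, 0.5]
grip_width: 29.7
```

```bash
python3 -c "
from plan import *
plan((650,-5,3,98))"
```

```text
t 17.78 tcp [655.3  -6.1  41.4] jaw 97.7 F [0.3 0.6 0.5] w 29.7 j [ 0.    0.69 -0.1   1.88  0.13  0.56  1.53]
wp [650, -5, 3, 98] shift [38.  6.  2.] rot [-0.3 -0.3  0.9] rows>= 0.9 0.1
```

carry_out --steps "20 30 3 0 0 0 0;20 33 3 0 0 0 0;20 33 3 0 0 0 0;45 33 3 0 0 0 0;45 33 3 0 0 0 0;45 33 3 0 0 0 0;45 0 3 0 0 0 0;45 -25 3 0 0 0 0;70 -25 3 0 0 0 0;70 -25 3 0 0 0 0"

```text
t: 18.62
tool_pos: [654.0, -6.3, 69.2]
eef_rot: [[0.022, -0.991, -0.134], [-0.003, -0.134, 0.991], [-1.0, -0.021, -0.006]]
ft_force: [-0.9, -0.2, 0.2]
grip_width: 67.7
```

```bash
python3 -c "
from look import *
look('11',60,('scene',))
plan((433,6,0,96),(433,6,-28,96))"
```

```text
scene crop origin [219 134] scale 5.0
[652.6  -6.4  67.7]
t 18.67 tcp [652.6  -6.4  67.7] jaw 97.7 F [-0.1 -0.6 -0.7] w 70.2 j [ 0.01  0.65 -0.1   1.88  0.12  0.6   1.53]
wp [433, 6, 0, 96] shift [ 64. 217.  42.] rot [ 1.7 -0.3  1. ] rows>= 5.5 0.3
wp [433, 6, -28, 96] shift [ 92. 218.  42.] rot [ 1.7 -0.3  1. ] rows>= 0.7 0.3
```

View pics/c_11.png

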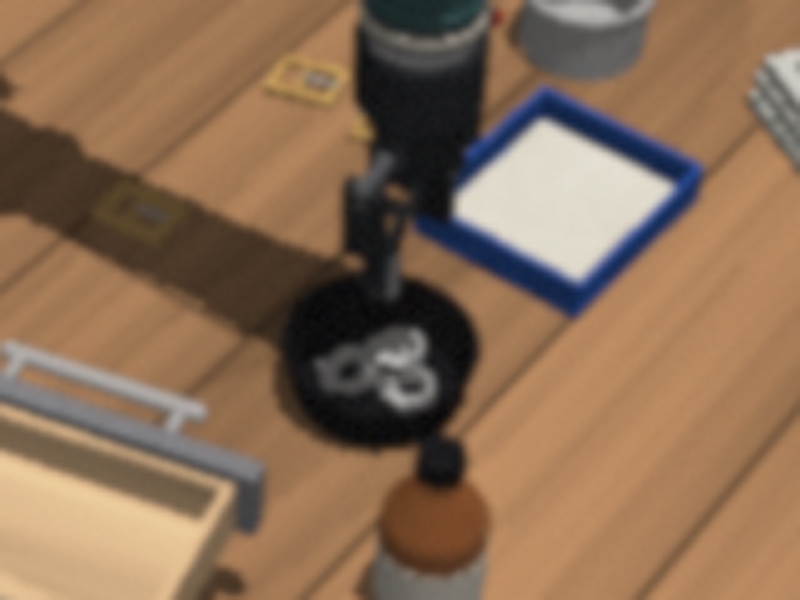

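All four rings are in the bowl. Now the buckles, starting with the one at (433,7).

carry_out --steps "70 10 214 42 2 0 1;70 10 214 42 2 0 1;70 10 214 42 2 0 1;70 10 214 42 2 0 1;70 10 214 42 2 0 1;70 10 214 42 2 0 1;70 10 214 42 2 0 1;70 40 214 42 2 0 1;70 75 214 42 2 0 1;70 80 214 42 2 0 1"

```text
t: 19.5
tool_pos: [436.5, 6.5, -20.4]
eef_rot: [[-0.003, -0.995, -0.1], [-0.006, -0.1, 0.995], [-1.0, 0.004, -0.005]]
ft_force: [-0.1, 0.5, -0.4]
grip_width: 69.9
```

```bash
python3 -c "
from look import *
look('12',30,('scene',))
plan((435,7,-29,96))"
```

```text
scene crop origin [207 152] scale 10.0
[436.1   6.3 -19.4]
t 19.55 tcp [436.1   6.3 -19.4] jaw 95.7 F [-0.4  0.5 -0. ] w 70.1 j [-0.11  0.67 -0.02  2.37  0.16  0.11  1.39]
wp [435, 7, -29, 96] shift [10.  1.  1.] rot [-0.3 -0.3 -0.3] rows>= 0.2 0.1
```

View pics/c_12.png

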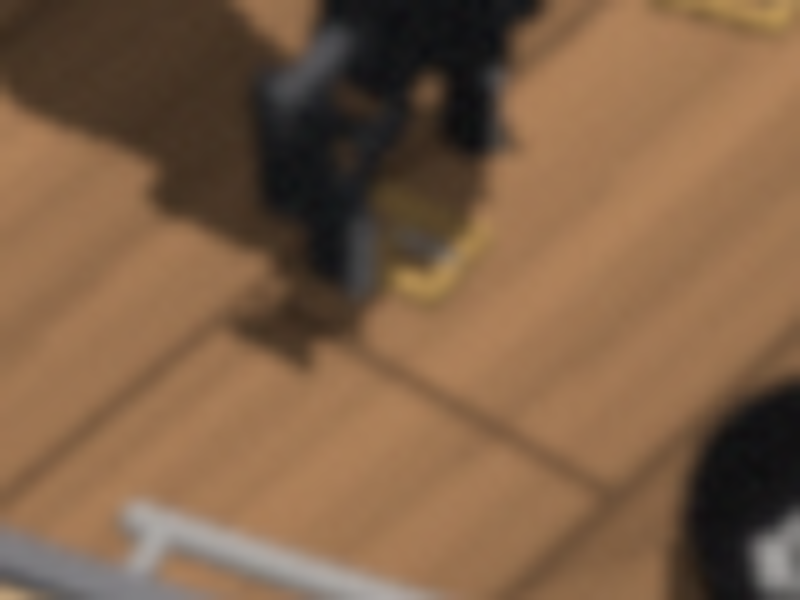

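carry_out --steps "70 5 1 1 0 0 0;70 10 1 1 0 0 0;70 10 1 1 0 0 0;25 10 1 1 0 0 0;25 10 1 1 0 0 0;25 10 1 1 0 0 0;25 10 1 1 0 0 0;25 10 1 1 0 0 0;25 10 1 1 0 0 0;25 10 1 1 0 0 0"

```text
t: 20.38
tool_pos: [436.3, 5.6, -27.7]
eef_rot: [[-0.001, -0.995, -0.097], [-0.007, -0.097, 0.995], [-1.0, 0.001, -0.007]]
ft_force: [0.8, -3.4, 12.3]
grip_width: 24.9
```

```bash
python3 -c "
from look import *
look('13',30,('scene',))
plan((435,7,60,96),(650,135,60,90),(650,135,-10,90))"
```

```text
scene crop origin [207 154] scale 10.0
[436.3   5.6 -27.7]
t 20.43 tcp [436.3   5.6 -27.7] jaw 95.6 F [ 0.7 -2.8 12. ] w 24.7 j [-0.11  0.69 -0.01  2.37  0.17  0.09  1.38]
wp [435, 7, 60, 96] shift [-88.   1.   1.] rot [-0.4 -0.4 -0.1] rows>= 2.1 0.1
wp [650, 135, 60, 90] shift [ -89. -225.  107.] rot [ 5.6 -0.4 -0.1] rows>= 6.0 0.8
wp [650, 135, -10, 90] shift [ -19. -225.  108.] rot [ 5.6 -0.4 -0.1] rows>= 1.7 0.8
```

View pics/c_13.png

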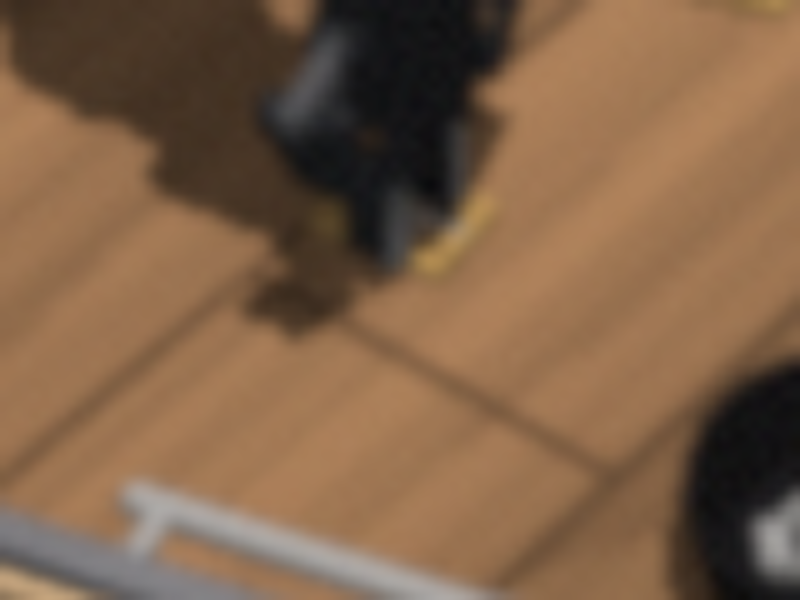

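The fingers rode over the 7 mm buckle (the opening reached 25 and a force of 12 N showed), so the tips must go about 8 mm lower. Joint 6 is near its limit here, so I'll tilt the tool slightly inward.

carry_out --steps "70 -12 0 0 0 0 4;70 -12 0 0 0 0 4;70 -12 0 0 0 0 4;70 -12 0 0 0 0 4;70 -12 -3 1 0 0 4;70 -12 -3 1 0 0 4;70 -6 -3 1 0 0 4;70 0 -3 1 0 0 4;70 4 -3 1 0 0 4;70 4 -3 1 0 0 4"

```text
t: 21.27
tool_pos: [438.3, 6.8, -32.9]
eef_rot: [[-0.072, -0.993, -0.098], [-0.015, -0.097, 0.995], [-0.997, 0.073, -0.007]]
ft_force: [0.1, -0.5, -0.8]
grip_width: 69.8
```

```bash
python3 -c "
from look import *
look('14',30,('scene',))
plan((439,7,-37,96))
n='scene';p=get_obs()['tool_pos']
W=cloud(n,np.load(f'pics/{n}_14.npy'))
k=(np.hypot(W[...,0]-p[0],W[...,1]-p[1])<60)&(W[...,2]>3)&(W[...,2]<160)
q=W[k]
for z in range(4,46,6):
        s=q[abs(q[:,2]-z)<3]
        if len(s): print(n,z,len(s),s.min(0).round(0),s.max(0).round(0))
"
```

```text
scene crop origin [208 155] scale 10.0
[438.4   6.8 -32.5]
t 21.32 tcp [438.4   6.8 -32.5] jaw 95.6 F [0.4 0.5 0.1] w 70.1 j [-0.09  0.7  -0.04  2.31  0.17  0.2   1.38]
wp [439, 7, -37, 96] shift [ 4. -1.  0.] rot [-0.4 -0.4 -4.2] rows>= 0.1 0.6
scene 4 167 [384. -53.   3.] [496.  62.   7.]
scene 10 48 [384. -43.   7.] [494.  45.  13.]
scene 16 14 [425. -39.  13.] [452.  48.  19.]
scene 22 20 [426. -40.  19.] [454.  47.  25.]
scene 28 13 [431. -43.  26.] [454.  47.  31.]
scene 34 22 [426. -44.  31.] [455.  49.  37.]
scene 40 15 [430. -41.  37.] [454.  50.  43.]
```

View pics/c_14.png

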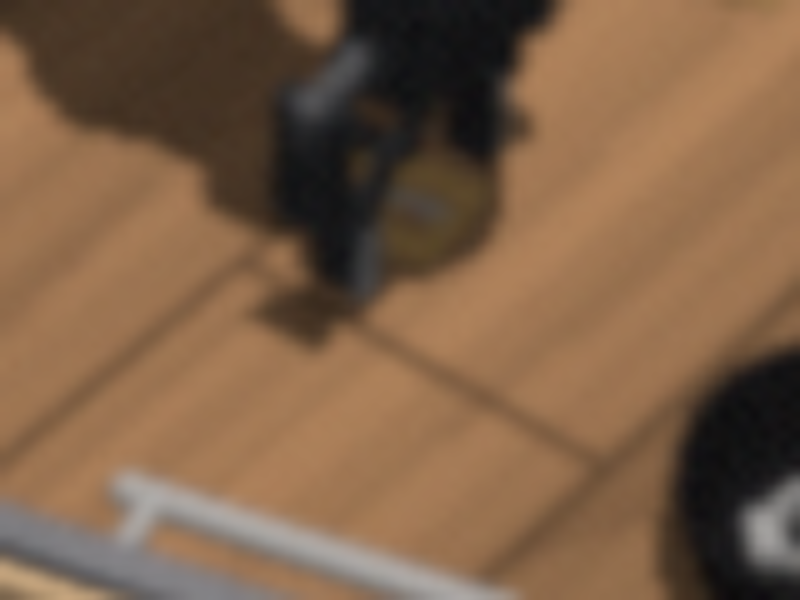

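carry_out --steps "65 3 0 0 0 0 0;60 5 0 0 0 0 0;55 5 0 0 0 0 0;50 5 0 0 0 0 0;46 5 0 0 0 0 0;46 5 0 0 0 0 0;25 5 0 0 0 0 0;25 5 0 0 0 0 0;25 5 0 0 0 0 0;25 5 0 0 0 0 0"

```text
t: 22.15
tool_pos: [439.8, 8.6, -34.4]
eef_rot: [[-0.067, -0.993, -0.099], [-0.013, -0.098, 0.995], [-0.998, 0.068, -0.006]]
ft_force: [-2.1, 2.8, 40.4]
grip_width: 38.2
```

```bash
python3 -c "
from plan import *
plan((435,7,60,96),(652,133,60,90),(652,133,-12,90))"
```

```text
t 22.15 tcp [439.8   8.6 -34.4] jaw 95.7 F [-2.1  2.8 40.4] w 38.2 j [-0.09  0.71 -0.04  2.31  0.17  0.19  1.38]
wp [435, 7, 60, 96] shift [-94.  11.  -2.] rot [-0.3 -0.3 -3.9] rows>= 2.3 0.5
wp [652, 133, 60, 90] shift [-110. -216.  102.] rot [ 5.7 -0.5 -3.9] rows>= 6.0 1.0
wp [652, 133, -12, 90] shift [ -38. -221.  103.] rot [ 5.7 -0.5 -3.9] rows>= 1.7 1.0
```

Buckle gripped at 38 mm. I'll carry it to the tray, aiming for (620,160).

```bash
python3 -c "
from plan import *
plan((435,7,50,96),(620,160,50,90),(620,160,-18,90))"
```

```text
t 22.15 tcp [439.8   8.6 -34.4] jaw 95.7 F [-2.1  2.8 40.4] w 38.2 j [-0.09  0.71 -0.04  2.31  0.17  0.19  1.38]
wp [435, 7, 50, 96] shift [-84.  11.  -2.] rot [-0.3 -0.3 -3.9] rows>= 2.0 0.5
wp [620, 160, 50, 90] shift [ -98. -188.  132.] rot [ 5.7 -0.5 -3.9] rows>= 5.8 1.0
wp [620, 160, -18, 90] shift [ -30. -193.  133.] rot [ 5.7 -0.5 -3.9] rows>= 1.6 1.0
```

carry_out --steps "25 -40 5 0 0 0 -4;25 -80 10 0 0 0 -4;25 -95 -20 20 6 0 -4;25 -98 -188 132 6 0 -4;25 -98 -188 132 6 0 -4;25 -98 -188 132 6 0 -4;25 -98 -188 132 6 0 -4;25 -98 -188 132 6 0 -4;25 -98 -188 132 6 0 -4;25 -98 -188 132 6 0 -4"

```text
t: 22.98
tool_pos: [621.2, 162.2, 49.3]
eef_rot: [[0.004, -1.0, 0.003], [-0.008, 0.003, 1.0], [-1.0, -0.004, -0.008]]
ft_force: [-0.5, 0.1, -1.7]
grip_width: 38.2
```

```bash
python3 -c "
from look import *
look('15',45,('scene',))
plan((620,160,-19,90))"
```

```text
scene crop origin [260 120] scale 6.666666666666667
[619.3 159.9  49.1]
t 23.03 tcp [619.3 159.9  49.1] jaw 89.7 F [-0.7 -0.6 -1.7] w 38.2 j [-0.3   0.67 -0.04  1.9   0.06  0.57  1.18]
wp [620, 160, -19, 90] shift [68. -1.  1.] rot [-0.3 -0.6  0.1] rows>= 1.6 0.1
```

View pics/c_15.png

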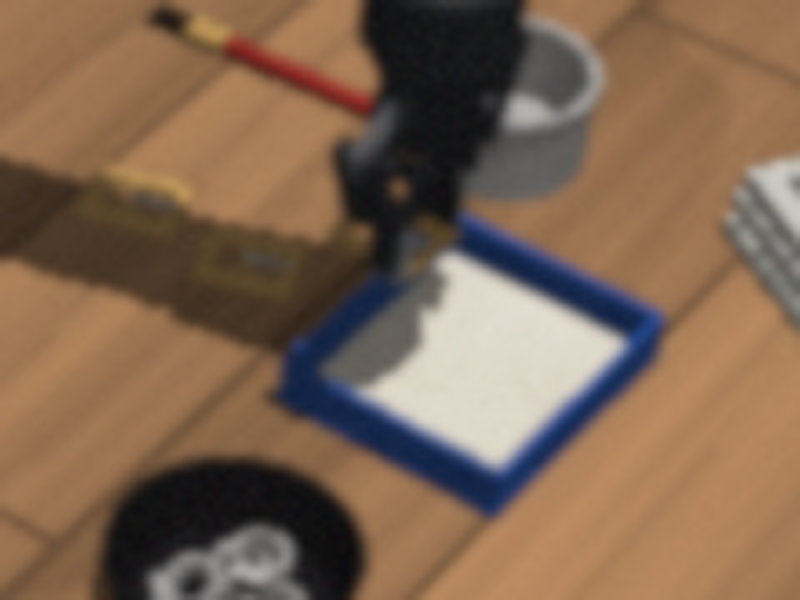

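The buckle is held above the near end of the tray, slightly off-centre. I'll shift 12 mm farther out, lower and release.

carry_out --steps "25 0 -12 0 0 0 0;25 35 -12 0 0 0 0;25 62 -12 0 0 0 0;25 66 -12 0 0 0 0;25 66 -12 0 0 0 0;50 66 -12 0 0 0 0;50 66 -12 0 0 0 0;50 66 -12 0 0 0 0;50 30 -12 0 0 0 0;50 0 -12 0 0 0 0"

```text
t: 23.87
tool_pos: [629.9, 159.5, 49.7]
eef_rot: [[-0.002, -1.0, 0.005], [-0.011, 0.005, 1.0], [-1.0, 0.001, -0.011]]
ft_force: [1.1, 0.1, -0.2]
grip_width: 50.0
```

```bash
python3 -c "
from look import *
look('16',45,('scene',))
plan((516,183,30,108),(516,183,-22,108))"
```

```text
scene crop origin [262 122] scale 6.666666666666667
[635.2 161.   56.7]
t 23.92 tcp [635.2 161.   56.7] jaw 89.7 F [ 1.  -0.4  2.9] w 49.9 j [-0.3   0.67 -0.04  1.87  0.06  0.59  1.19]
wp [516, 183, 30, 108] shift [ 25. 120.  22.] rot [-18.3  -0.5   0.5] rows>= 3.0 2.6
wp [516, 183, -22, 108] shift [ 77. 120.  22.] rot [-18.3  -0.5   0.5] rows>= 1.2 2.6
```

View pics/c_16.png

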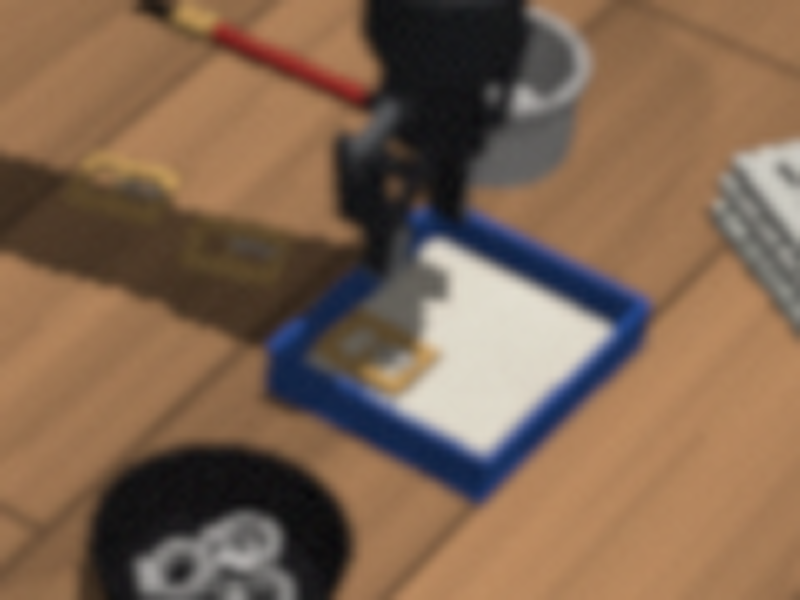

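The buckle lies in the near corner of the tray (375,355). Next is the buckle at (515,183).

carry_out --steps "65 0 121 22 -19 0 0;65 0 121 22 -19 0 0;65 0 121 22 -19 0 0;65 0 121 22 -19 0 0;65 30 121 22 -19 0 0;65 65 121 22 -19 0 0;65 75 121 22 -19 0 0;65 75 121 22 -19 0 0;65 75 121 22 -19 0 0;65 75 121 22 -19 0 0"

```text
t: 24.75
tool_pos: [516.2, 183.4, -18.3]
eef_rot: [[0.012, -0.947, -0.32], [-0.006, -0.321, 0.947], [-1.0, -0.01, -0.01]]
ft_force: [-1.0, -0.3, 0.3]
grip_width: 65.2
```

```bash
python3 -c "
from look import *
look('17',30,('scene',))
plan((515,183,-33,109))"
```

```text
scene crop origin [257 134] scale 10.0
[516.4 183.5 -18.2]
t 24.8 tcp [516.4 183.5 -18.2] jaw 108.7 F [-0.2 -0.6 -0.1] w 64.7 j [-0.38  0.71 -0.07  2.13  0.19  0.3   1.28]
wp [515, 183, -33, 109] shift [15.  2.  0.] rot [-0.3 -0.6  0.6] rows>= 0.4 0.1
```

View pics/c_17.png

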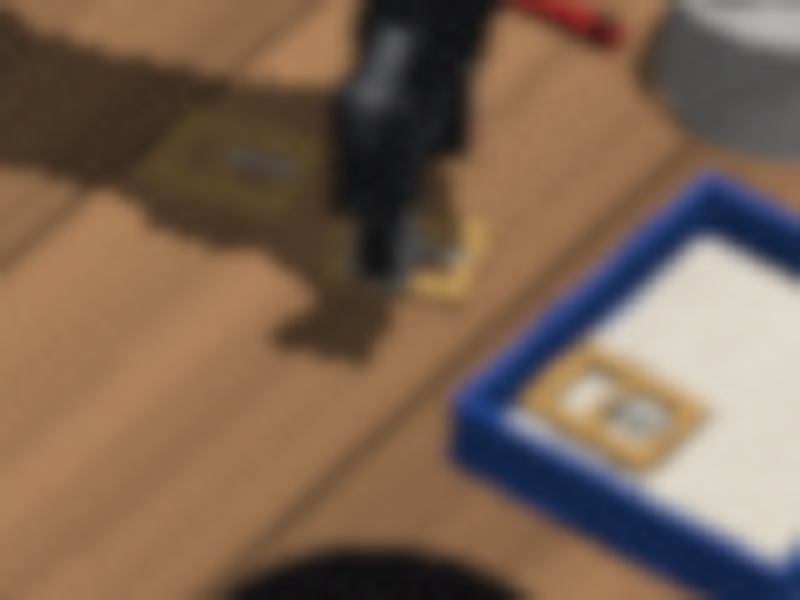

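carry_out --steps "65 8 0 0 0 0 0;62 14 0 0 0 0 0;58 15 0 0 0 0 0;54 15 0 0 0 0 0;50 15 0 0 0 0 0;25 15 0 0 0 0 0;25 15 0 0 0 0 0;25 15 0 0 0 0 0;25 15 0 0 0 0 0;25 15 0 0 0 0 0"

```text
t: 25.63
tool_pos: [516.6, 183.4, -32.7]
eef_rot: [[0.013, -0.947, -0.32], [-0.006, -0.321, 0.947], [-1.0, -0.01, -0.01]]
ft_force: [-0.1, 0.1, 5.2]
grip_width: 37.1
```

```bash
python3 -c "
from plan import *
plan((515,183,50,109),(676,162,50,90),(676,162,-18,90))"
```

```text
t 25.63 tcp [516.6 183.4 -32.7] jaw 108.7 F [-0.1  0.1  5.2] w 37.1 j [-0.39  0.74 -0.06  2.13  0.2   0.27  1.27]
wp [515, 183, 50, 109] shift [-83.   1.  -1.] rot [-0.3 -0.6  0.6] rows>= 2.0 0.1
wp [676, 162, 50, 90] shift [ -80. -145.  -72.] rot [18.7 -0.5  0.7] rows>= 3.9 2.6
wp [676, 162, -18, 90] shift [ -12. -144.  -71.] rot [18.7 -0.5  0.7] rows>= 1.6 2.6
```

carry_out --steps "25 -40 0 0 0 0 0;25 -80 0 0 0 0 0;25 -83 -50 -25 10 0 0;25 -80 -145 -72 18.7 0 0;25 -80 -145 -72 18.7 0 0;25 -80 -145 -72 18.7 0 0;25 -80 -145 -72 18.7 0 0;25 -80 -145 -72 18.7 0 0;25 -50 -145 -72 18.7 0 0;25 -25 -145 -72 18.7 0 0"

```text
t: 26.47
tool_pos: [676.1, 162.7, -5.4]
eef_rot: [[0.014, -1.0, -0.001], [-0.005, -0.001, 1.0], [-1.0, -0.014, -0.005]]
ft_force: [-0.3, -0.3, -1.2]
grip_width: 37.7
```

```bash
python3 -c "
from look import *
look('18',40,('scene',))
plan((676,160,-20,90))"
```

```text
scene crop origin [280 144] scale 7.547169811320755
[671.1 161.4 -11.5]
t 26.52 tcp [671.1 161.4 -11.5] jaw 90.1 F [-1.4 -0.7 -3.8] w 37.5 j [-0.28  0.8  -0.04  1.8   0.07  0.54  1.2 ]
wp [676, 160, -20, 90] shift [ 9. -5. -1.] rot [ 0.1 -0.5  0.2] rows>= 0.2 0.1
```

View pics/c_18.png

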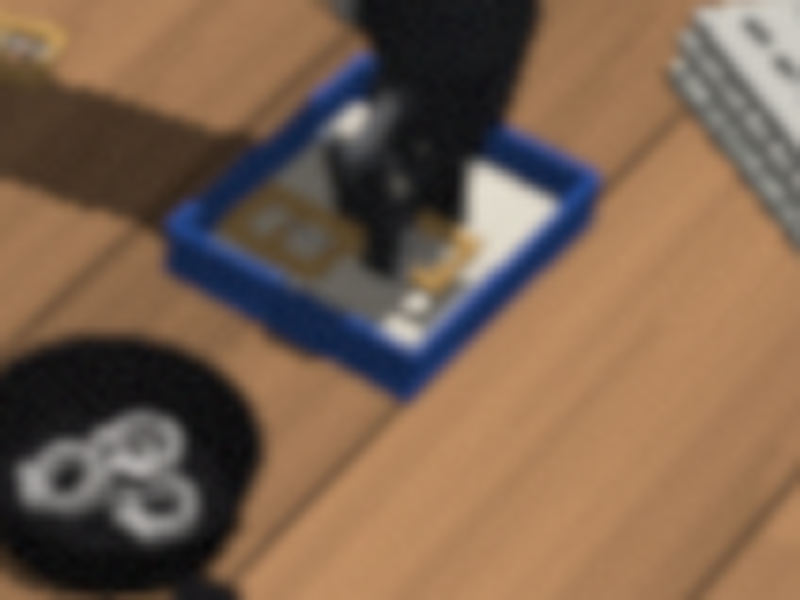

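carry_out --steps "25 7 0 0 0 0 0;25 7 0 0 0 0 0;25 7 0 0 0 0 0;50 7 0 0 0 0 0;50 7 0 0 0 0 0;50 7 0 0 0 0 0;50 -30 0 0 0 0 0;50 -60 0 0 0 0 0;50 -60 0 0 0 0 0;50 -60 0 0 0 0 0"

```text
t: 27.35
tool_pos: [673.3, 162.6, 51.6]
eef_rot: [[0.009, -1.0, -0.001], [-0.006, -0.001, 1.0], [-1.0, -0.009, -0.006]]
ft_force: [-0.0, 0.1, -0.0]
grip_width: 50.0
```

```bash
python3 -c "
from look import *
look('19',55,('scene',))
plan((440,184,20,106),(440,184,-22,106))"
```

```text
scene crop origin [261 116] scale 5.47945205479452
[671.6 162.1  49.8]
t 27.4 tcp [671.6 162.1  49.8] jaw 90.1 F [-0.8 -0.8 -0.6] w 50.2 j [-0.28  0.72 -0.05  1.78  0.06  0.64  1.21]
wp [440, 184, 20, 106] shift [ 28. 232.  22.] rot [-15.9  -0.5   0.3] rows>= 5.6 2.2
wp [440, 184, -22, 106] shift [ 70. 232.  23.] rot [-15.9  -0.5   0.3] rows>= 1.0 2.2
```

View pics/c_19.png

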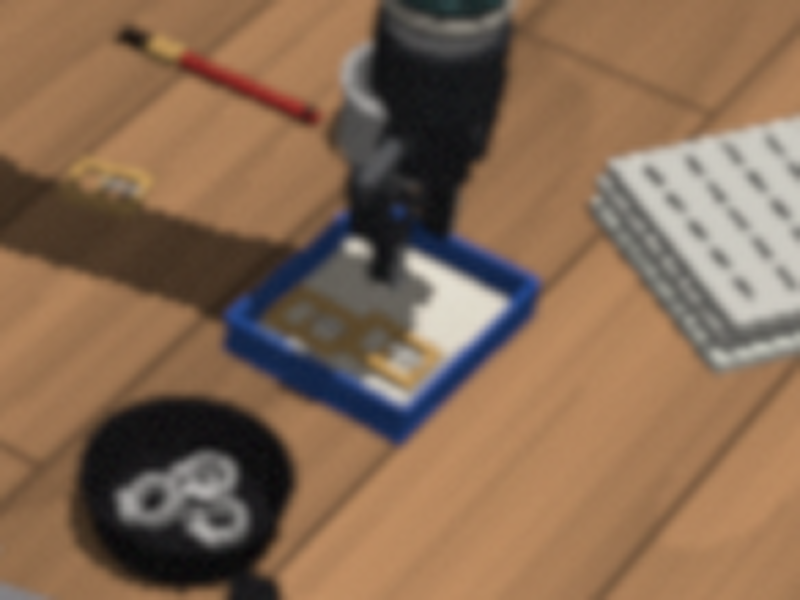

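Two buckles are in the tray. Now the last buckle, at (440,184).

carry_out --steps "65 0 232 23 -16 0 0;65 0 232 23 -16 0 0;65 0 232 23 -16 0 0;65 0 232 23 -16 0 0;65 0 232 23 -16 0 0;65 0 232 23 -16 0 0;65 20 232 23 -16 0 0;65 50 232 23 -16 0 0;65 67 232 23 -16 0 0;65 67 232 23 -16 0 0"

```text
t: 28.23
tool_pos: [437.0, 183.2, -21.8]
eef_rot: [[-0.001, -0.961, -0.278], [-0.011, -0.278, 0.961], [-1.0, 0.004, -0.01]]
ft_force: [-0.4, -1.2, 0.5]
grip_width: 65.2
```

```bash
python3 -c "
from look import *
look('20',30,('scene',))
plan((440,184,-33,106))"
```

```text
scene crop origin [238 126] scale 10.0
[437.8 183.3 -20.5]
t 28.28 tcp [437.8 183.3 -20.5] jaw 106.1 F [0.1 0.1 0.2] w 65.2 j [-0.47  0.68 -0.04  2.28  0.18  0.18  1.18]
wp [440, 184, -33, 106] shift [12. -2.  0.] rot [ 0.1 -0.6 -0.1] rows>= 0.3 0.1
```

View pics/c_20.png

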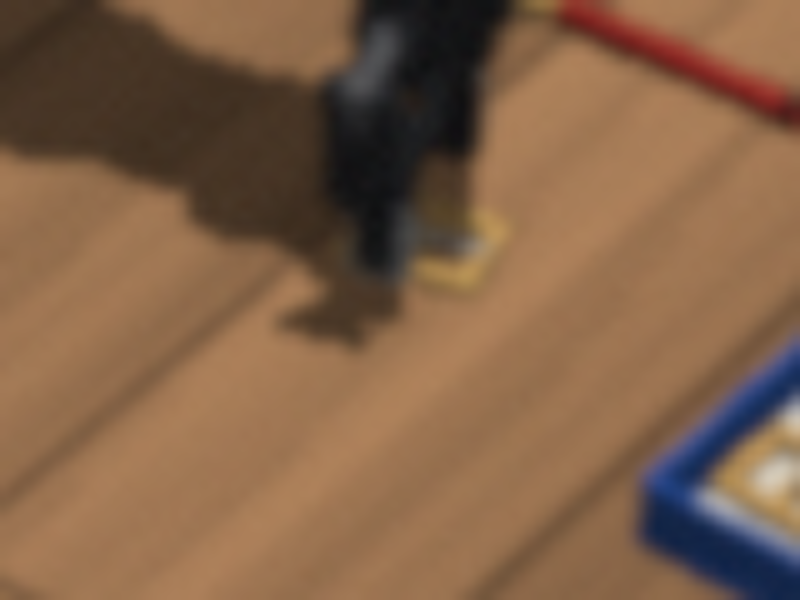

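carry_out --steps "65 6 -2 0 0 0 0;62 12 -3 0 0 0 0;58 13 -3 0 0 0 0;54 13 -3 0 0 0 0;50 13 -3 0 0 0 0;25 13 -3 0 0 0 0;25 13 -3 0 0 0 0;25 13 -3 0 0 0 0;25 13 -3 0 0 0 0;25 13 -3 0 0 0 0"

```text
t: 29.12
tool_pos: [441.1, 184.2, -32.6]
eef_rot: [[0.002, -0.961, -0.277], [-0.01, -0.277, 0.961], [-1.0, 0.001, -0.01]]
ft_force: [-0.6, -0.6, 5.4]
grip_width: 37.8
```

```bash
python3 -c "
from plan import *
plan((440,183,50,106),(650,212,50,90),(650,212,-16,90))"
```

```text
t 29.12 tcp [441.1 184.2 -32.6] jaw 106.1 F [-0.6 -0.6  5.4] w 37.8 j [-0.48  0.71 -0.03  2.28  0.18  0.16  1.18]
wp [440, 183, 50, 106] shift [-83.   1.  -2.] rot [ 0.1 -0.6 -0. ] rows>= 2.0 0.1
wp [650, 212, 50, 90] shift [ -82. -208.  -32.] rot [16.1 -0.6  0. ] rows>= 5.1 2.2
wp [650, 212, -16, 90] shift [ -16. -208.  -31.] rot [16.1 -0.6  0. ] rows>= 1.6 2.2
```

carry_out --steps "25 -40 0 0 0 0 0;25 -80 0 0 0 0 0;25 -83 -50 -8 8 0 0;25 -82 -208 -32 16 0 0;25 -82 -208 -32 16 0 0;25 -82 -208 -32 16 0 0;25 -82 -208 -32 16 0 0;25 -82 -208 -32 16 0 0;25 -82 -208 -32 16 0 0;25 -60 -208 -32 16 0 0"

```text
t: 29.95
tool_pos: [652.3, 212.7, 31.0]
eef_rot: [[0.008, -1.0, -0.001], [-0.007, -0.001, 1.0], [-1.0, -0.008, -0.007]]
ft_force: [0.6, 0.6, 0.5]
grip_width: 37.9
```

```bash
python3 -c "
from look import *
look('21',40,('scene',))
plan((650,212,-17,90))"
```

```text
scene crop origin [283 125] scale 7.547169811320755
[646.8 211.   24.6]
t 30.0 tcp [646.8 211.   24.6] jaw 90.1 F [-1.9 -1.1 -3.2] w 37.7 j [-0.36  0.74 -0.03  1.81  0.06  0.6   1.14]
wp [650, 212, -17, 90] shift [42. -3.  1.] rot [ 0.1 -0.6 -0.1] rows>= 1.0 0.1
```

View pics/c_21.png

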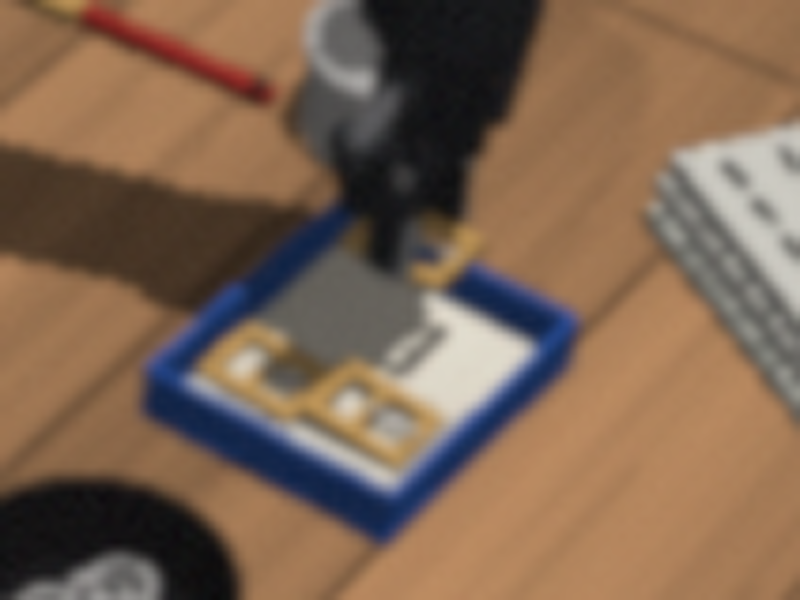

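carry_out --steps "25 30 -4 0 0 0 0;25 40 -4 0 0 0 0;25 40 -4 0 0 0 0;50 40 -4 0 0 0 0;50 40 -4 0 0 0 0;50 40 -4 0 0 0 0;50 0 -4 0 0 0 0;50 -40 -4 0 0 0 0;50 -60 -4 0 0 0 0;50 -60 -4 0 0 0 0"

```text
t: 30.83
tool_pos: [656.0, 213.6, 92.1]
eef_rot: [[0.01, -1.0, -0.002], [-0.006, -0.002, 1.0], [-1.0, -0.01, -0.006]]
ft_force: [0.3, 0.4, 0.6]
grip_width: 50.0
```

Run:
```python
from look import *
look('22',55,('scene',))
W=cloud("scene",np.load("pics/scene_22.npy")); im=cv2.imread("pics/scene_22.png")
# brush colour: red handle
hsv=cv2.cvtColor(im,cv2.COLOR_BGR2HSV).astype(int)
m=((hsv[...,0]<8)|(hsv[...,0]>172))&(hsv[...,1]>150)&(hsv[...,2]>70)
m[:100]=0;m[165:]=0;m[:,:260]=0;m[:,345:]=0
v,u=np.nonzero(m);print(len(u),u.min(),u.max(),v.min(),v.max())
w=np.array([ray_z("scene",a,b,7.)[:2] for a,b in zip(u,v)],np.float32);print(cv2.minAreaRect(w),cv2.boxPoints(cv2.minAreaRect(w)).round(0).tolist())
for th in("brush_tip","brush_butt","pot"):
    for q in place_of("scene",th)[:2]: print(th,q["conf"],q["point"],ray_z("scene",*q["point"],0 if th=="pot" else 5).round(1))
im=cv2.imread("pics/top0.png");hsv=cv2.cvtColor(im,cv2.COLOR_BGR2HSV).astype(int)
m=((hsv[...,0]<8)|(hsv[...,0]>172))&(hsv[...,1]>150)&(hsv[...,2]>70);m[:,:100]=0;m[:,140:]=0
v,u=np.nonzero(m);w=np.array([ray_z("top",a,b,7.)[:2] for a,b in zip(u,v)],np.float32);print("top0",cv2.minAreaRect(w),cv2.boxPoints(cv2.minAreaRect(w)).round(0).tolist())
```

```text
scene crop origin [266  97] scale 5.47945205479452
[654.1 212.9  89.4]
79 294 318 126 138
((452.74005126953125, 327.4527587890625), (109.06413269042969, 16.07002067565918), 1.3827087879180908) [[398.0, 334.0], [398.0, 318.0], [507.0, 321.0], [507.0, 337.0]]
brush_tip 0.67 [239.1, 207.8] [ 504.3 -117.6    5. ]
brush_tip 0.5 [280.8, 119.4] [334.  331.8   5. ]
brush_butt 0.64 [320.0, 137.6] [510.6 332.3   5. ]
pot 0.73 [336.7, 140.9] [565.3 359.5   0. ]
top0 ((458.8960266113281, 322.5992736816406), (107.83612060546875, 10.632676124572754), 0.42287784814834595) [[405.0, 328.0], [405.0, 317.0], [513.0, 318.0], [513.0, 328.0]]
```

View pics/c_22.png

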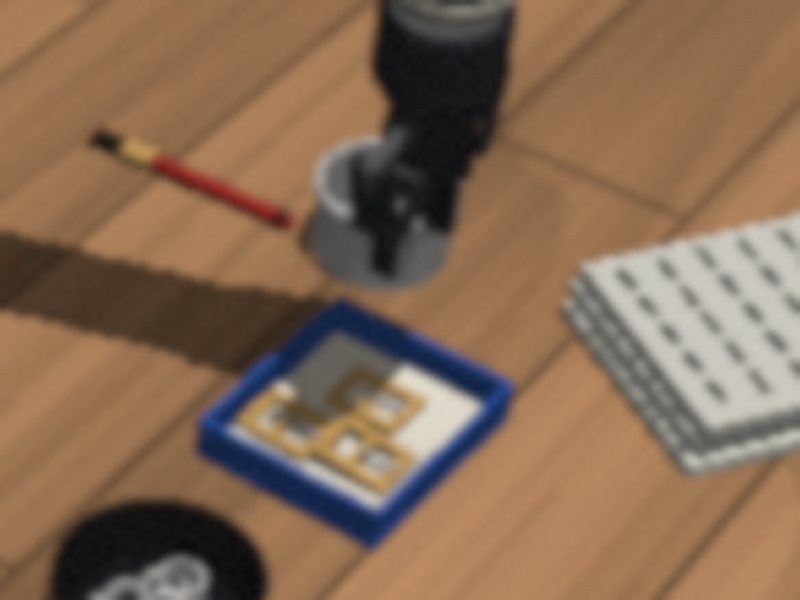

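All three buckles are in the tray, and the brush is unmoved (butt at crop px (290,220)). Next I'll grasp its handle at about (462,325).

```bash
python3 -c "
from plan import *
plan((462,325,50,91),(462,325,-20,91))"
```

```text
t 31.03 tcp [650.1 211.3  84.2] jaw 90.1 F [-0.6 -0.1 -0.3] w 50.2 j [-0.36  0.67 -0.04  1.78  0.05  0.7   1.14]
wp [462, 325, 50, 91] shift [ 34. 188. 114.] rot [-0.9 -0.6 -0.2] rows>= 5.3 0.2
wp [462, 325, -20, 91] shift [104. 188. 115.] rot [-0.9 -0.6 -0.2] rows>= 1.7 0.2
```

carry_out --steps "45 0 188 114 -1 -0.6 0;45 0 188 114 -1 -0.6 0;45 0 188 114 -1 -0.6 0;45 0 188 114 -1 -0.6 0;45 0 188 114 -1 -0.6 0;45 0 188 114 -1 -0.6 0;45 35 188 114 -1 -0.6 0;45 70 188 115 -1 -0.6 0;45 100 188 115 -1 -0.6 0;45 100 188 115 -1 -0.6 0"

```text
t: 31.87
tool_pos: [456.9, 321.7, -22.3]
eef_rot: [[-0.013, -1.0, -0.02], [-0.009, -0.02, 1.0], [-1.0, 0.013, -0.008]]
ft_force: [-0.1, -0.3, 0.9]
grip_width: 45.1
```

```bash
python3 -c "
from look import *
look('23',30,('scene',))
plan((462,325,-31,91))"
```

```text
scene crop origin [265 109] scale 10.0
[458.4 322.5 -19.9]
t 31.92 tcp [458.4 322.5 -19.9] jaw 91.1 F [0.2 0.  0.2] w 44.9 j [-0.67  0.72 -0.03  2.09  0.05  0.34  0.85]
wp [462, 325, -31, 91] shift [11. -4.  3.] rot [ 0.1 -0.4 -0.6] rows>= 0.3 0.1
```

View pics/c_23.png

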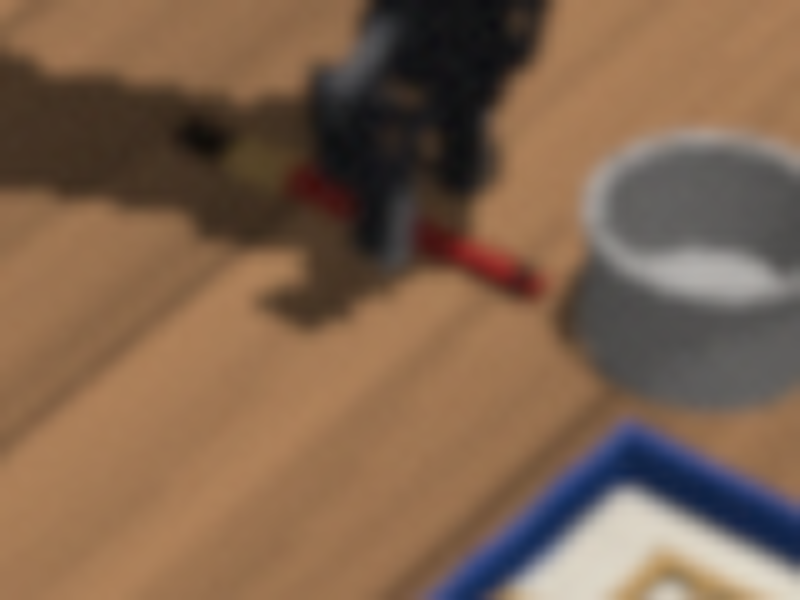

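carry_out --steps "45 5 -8 2 0 0 -0.6;45 11 -8 2 0 0 -0.6;45 11 -8 2 0 0 -0.6;5 11 -8 2 0 0 -0.6;5 11 -8 2 0 0 -0.6;5 11 -8 2 0 0 -0.6;5 11 -8 2 0 0 -0.6;5 11 -8 2 0 0 -0.6;5 11 -8 2 0 0 -0.6;5 11 -8 2 0 0 -0.6"

```text
t: 32.75
tool_pos: [466.8, 324.9, -29.8]
eef_rot: [[0.001, -1.0, -0.019], [-0.005, -0.019, 1.0], [-1.0, -0.001, -0.005]]
ft_force: [-1.2, -0.4, 6.5]
grip_width: 9.5
```

```bash
python3 -c "
from plan import *
plan((466,325,100,91))"
```

```text
t 32.75 tcp [466.8 324.9 -29.8] jaw 91.1 F [-1.2 -0.4  6.5] w 9.5 j [-0.68  0.74 -0.02  2.08  0.05  0.32  0.85]
wp [466, 325, 100, 91] shift [-130.    1.   -1.] rot [ 0.1 -0.3  0.1] rows>= 3.1 0.0
```

The handle is held (9.5 mm). I'll lift it and turn it so the bristles point outward toward the pot.

carry_out --steps "5 -40 0 0 0 0 0;5 -80 0 0 0 0 0;5 -120 0 0 10 0 0;5 -150 0 0 20 0 0;5 -150 0 0 30 0 0;5 -150 0 0 40 0 0;5 -150 0 0 47 0 0;5 -150 0 0 54 0 0;5 -150 0 0 61 0 0;5 -150 0 0 68 0 0"

```text
t: 33.58
tool_pos: [466.3, 325.7, 120.5]
eef_rot: [[0.001, -0.552, 0.834], [-0.005, 0.834, 0.552], [-1.0, -0.005, -0.002]]
ft_force: [0.1, -0.1, -0.3]
grip_width: 9.9
```

```bash
python3 -c "
from look import *
look('24',40,('scene',))
plan((466,325,120,-58.5))"
```

```text
scene crop origin [258  67] scale 7.547169811320755
[466.2 325.9 120.3]
t 33.63 tcp [466.2 325.9 120.3] jaw 33.3 F [ 0.4 -0.2 -0.5] w 9.5 j [-0.88  0.51  0.26  2.03 -0.21  0.62  0.1 ]
wp [466, 325, 120, -58.5] shift [ 0. -1. -1.] rot [91.8  0.1  0.3] rows>= 0.0 12.8
```

View pics/c_24.png

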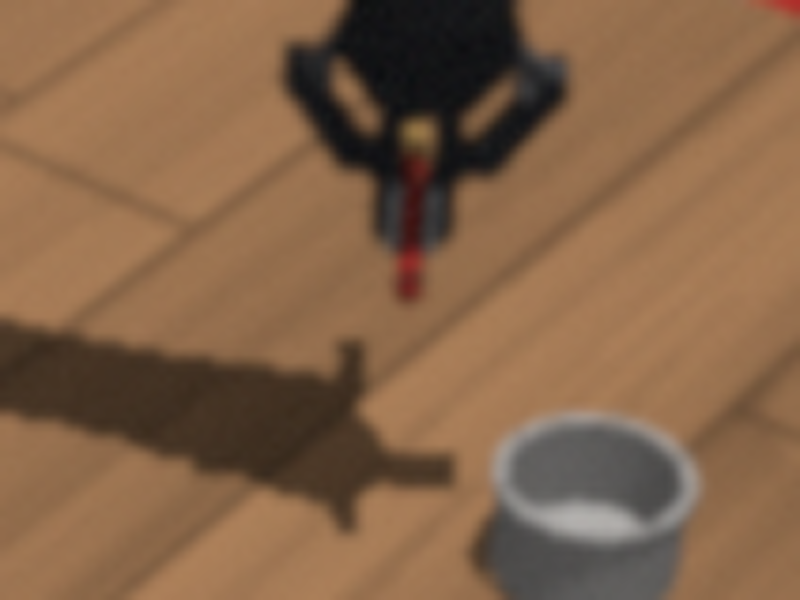

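The brush is held firmly between the pads, pointing away from the camera. I'll keep turning.

carry_out --steps "5 0 0 0 7 0 0;5 0 0 0 14 0 0;5 0 0 0 21 0 0;5 0 0 0 28 0 0;5 0 0 0 35 0 0;5 0 0 0 42 0 0;5 0 0 0 49 0 0;5 0 0 0 56 0 0;5 0 0 0 63 0 0;5 0 0 0 70 0 0"

```text
t: 34.47
tool_pos: [465.8, 325.9, 120.4]
eef_rot: [[0.001, 0.6, 0.8], [-0.005, 0.8, -0.6], [-1.0, -0.004, 0.004]]
ft_force: [-0.8, 0.3, -0.5]
grip_width: 9.9
```

```bash
python3 -c "
from plan import *
plan((466,325,120,-58.5))"
```

```text
t 34.47 tcp [465.8 325.9 120.4] jaw -36.9 F [-0.8  0.3 -0.5] w 9.9 j [-1.12  0.58  0.61  2.04 -0.52  0.68 -0.82]
wp [466, 325, 120, -58.5] shift [ 0. -1.  1.] rot [21.6  0.2  0.2] rows>= 0.0 3.0
```

```bash
cat > dip.py <<'E'
from plan import *
def dip(theta,tip,yaw=-58.5,off=(-34.8,116.8,0)):
    o=get_obs(); p=np.array(o["tool_pos"]);R=np.array(o["eef_rot"])
    Rt=Rdown(yaw)@Ro.from_euler('z',-theta,degrees=True).as_matrix()
    pt=np.array(tip,float)-Rt@np.array(off,float)
    s=R.T@(pt-p); rv=Ro.from_matrix(R.T@Rt).as_rotvec(degrees=True)
    print("tip now",(p+R@np.array(off)).round(1),"tcp target",pt.round(1),"shift",s.round(0),"rot",rv.round(1),"dist",np.linalg.norm(s).round(),"deg",np.linalg.norm(rv).round(1),"j",np.round(o["joints"],2))
    g=pt+Rt@np.array([off[0],0,0]); print("grip pt",g.round(0)," body corner approx",(g+Rt@np.array([-54,42,0])).round(0))
E
python3 -c "
from dip import *
u=np.array([np.cos(np.radians(31.5)),np.sin(np.radians(31.5))])
c=np.array([565,346.5])+u*8
for th in(30,50): dip(th,(*c,100)); dip(th,(*c,17))
"
```

```text
tip now [535.9 419.5 154.8] tcp target [470.7 288.7 128.3] shift [ -8. -27.  26.] rot [ 21.    5.9 -29.5] dist 38.0 deg 36.7 j [-1.12  0.58  0.61  2.04 -0.52  0.68 -0.82]
grip pt [486. 298. 158.]  body corner approx [540. 331. 184.]
tip now [535.9 419.5 154.8] tcp target [470.7 288.7  45.3] shift [ 75. -26.  26.] rot [ 21.    5.9 -29.5] dist 84.0 deg 36.7 j [-1.12  0.58  0.61  2.04 -0.52  0.68 -0.82]
grip pt [486. 298.  75.]  body corner approx [540. 331. 101.]
tip now [535.9 419.5 154.8] tcp target [485.1 297.5 167.1] shift [-47. -11.  33.] rot [ 20.1   9.6 -49.2] dist 58.0 deg 54.0 j [-1.12  0.58  0.61  2.04 -0.52  0.68 -0.82]
grip pt [508. 311. 189.]  body corner approx [566. 347. 192.]
tip now [535.9 419.5 154.8] tcp target [485.1 297.5  84.1] shift [ 36. -11.  32.] rot [ 20.1   9.6 -49.2] dist 50.0 deg 54.0 j [-1.12  0.58  0.61  2.04 -0.52  0.68 -0.82]
grip pt [508. 311. 106.]  body corner approx [566. 347. 109.]
```

carry_out --steps "5 -30 -3 8 3 1.2 -6;5 -60 -6 16 5 2.4 -12;5 -67 -11 24 7.5 3.6 -18;5 -67 -11 33 10 4.8 -25;5 -67 -11 33 12.5 6 -31;5 -67 -11 33 15 7.2 -37;5 -67 -11 33 17.5 8.4 -43;5 -67 -11 33 20 9.6 -49;5 -67 -11 33 20 9.6 -49;5 -67 -11 33 20 9.6 -49"

```text
t: 35.3
tool_pos: [485.4, 297.1, 185.2]
eef_rot: [[-0.652, 0.547, 0.525], [-0.401, 0.34, -0.851], [-0.644, -0.765, -0.002]]
ft_force: [-0.0, -0.8, 0.8]
grip_width: 9.4
```

```bash
python3 -c "
from look import *
from dip import *
look('25',50)
u=np.array([np.cos(np.radians(31.5)),np.sin(np.radians(31.5))])
c=np.array([565,346.5])+u*8
dip(50,(*c,80)); dip(50,(*c,17))
plan()
"
```

```text
top crop origin [ 44 170] scale 3.0303030303030303
scene crop origin [246  47] scale 3.0303030303030303
[485.4 297.3 188.4]
tip now [572.3 351.  121.9] tcp target [485.1 297.5 147.1] shift [27. 31. -0.] rot [ 0.2  0.  -0.3] dist 41.0 deg 0.4 j [-0.97  0.97  0.72  1.43 -0.35  1.8  -1.17]
grip pt [508. 311. 169.]  body corner approx [566. 347. 172.]
tip now [572.3 351.  121.9] tcp target [485.1 297.5  84.1] shift [68. 79. -0.] rot [ 0.2  0.  -0.3] dist 104.0 deg 0.4 j [-0.97  0.97  0.72  1.43 -0.35  1.8  -1.17]
grip pt [508. 311. 106.]  body corner approx [566. 347. 109.]
t 35.4 tcp [485.4 297.3 188.4] jaw -58.4 F [ 0.6 -0.5  0.3] w 9.7 j [-0.97  0.97  0.72  1.43 -0.35  1.8  -1.17]
```

View pics/c_25.png

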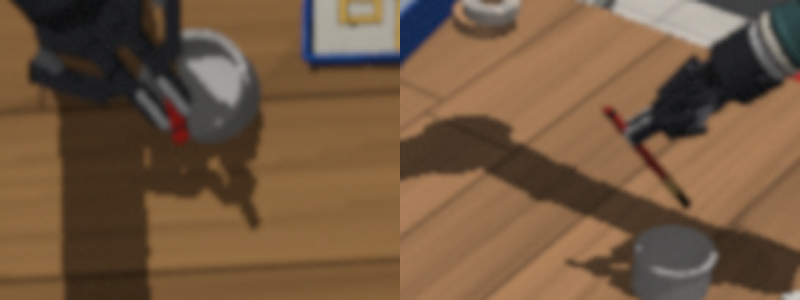

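The brush hangs tip-down at 50°. The scene tip is at about px (341,115). I'll compare that with the predicted position and the pot rim.

Run:
```python
from dip import *
print(proj("scene",(572.3,351,121.9)), proj("top",(572.3,351,121.9)))
im=cv2.imread("pics/scene_25.png");c=cv2.resize(im[90:170,290:390],(800,640)[::1] if 0 else (750,600),interpolation=cv2.INTER_CUBIC);cv2.imwrite("pics/z25.png",c)
# pot rim prediction at centre candidates
for cc in((565,346.5),(569,346),(560,346)):
    pts=[proj("scene",(cc[0]+47*np.cos(a),cc[1]+47*np.sin(a),55)) for a in np.linspace(0,6.28,40)]
    pts=np.array(pts);print(cc,pts.min(0).round(1),pts.max(0).round(1))
    pts=np.array([proj("top",(cc[0]+47*np.cos(a),cc[1]+47*np.sin(a),55)) for a in np.linspace(0,6.28,40)]);print("top",pts.min(0).round(1),pts.max(0).round(1))
from rig import boxes_of
print(boxes_of("scene","pot")[:2],boxes_of("top","pot")[:2],place_of("scene","brush_tip")[:2])
```

```text
[341.07799956 115.27121574] [ 96.7921685  190.35962224]
(565, 346.5) [323.  122.4] [349.8 139. ]
top [ 89.1 180.7] [124.8 215.8]
(569, 346) [323.9 122.9] [350.7 139.5]
top [ 89.3 179.2] [125.  214.3]
(560, 346) [321.8 122. ] [348.5 138.5]
top [ 89.2 182.5] [125.  217.7]
[{'bbox': [321.7, 120.7, 352.3, 147.5], 'conf': 0.64}] [{'bbox': [90.9, 177.5, 129.9, 216.8], 'conf': 0.93}] [{'point': [340.8, 114.2], 'conf': 0.53}]
```

View pics/z25.png

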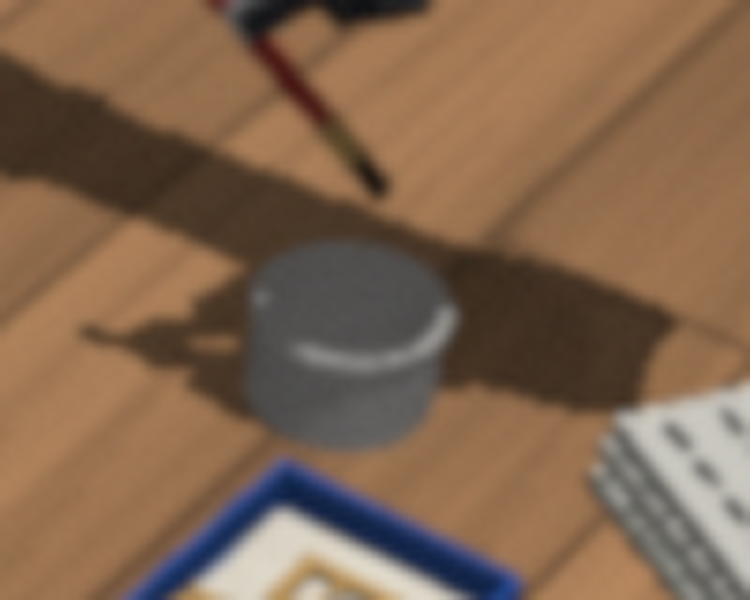

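The tip prediction matches the image to within a pixel and the pot centre is about (566,347). I'll go down in two stages, hold about half a second, and come up.

carry_out --steps "5 6 7 0 0 0 0;5 12 14 0 0 0 0;5 19 22 0 0 0 0;5 26 30 0 0 0 0;5 32 37 0 0 0 0;5 39 45 0 0 0 0;5 46 53 0 0 0 0;5 50 58 0 0 0 0;5 50 58 0 0 0 0;5 50 58 0 0 0 0"

```text
t: 36.38
tool_pos: [484.8, 297.5, 112.5]
eef_rot: [[-0.649, 0.551, 0.524], [-0.399, 0.341, -0.852], [-0.648, -0.762, -0.002]]
ft_force: [0.0, 0.5, 0.2]
grip_width: 9.4
```

```bash
python3 -c "
from look import *
from dip import *
look('26',30,('scene',),at=(567,348,40))
u=np.array([np.cos(np.radians(31.5)),np.sin(np.radians(31.5))])
c=np.array([566,347])+u*8
dip(50,(*c,16))
plan()
"
```

```text
scene crop origin [296 103] scale 10.0
[485.1 297.5 113. ]
tip now [572.1 351.2  46.7] tcp target [486.1 298.   83.1] shift [19. 23.  0.] rot [ 0.2  0.  -0.4] dist 30.0 deg 0.4 j [-0.96  1.06  0.69  1.45 -0.39  1.71 -1.17]
grip pt [509. 312. 105.]  body corner approx [567. 348. 108.]
t 36.43 tcp [485.1 297.5 113. ] jaw -58.4 F [ 0.3 -0.4 -0.4] w 9.7 j [-0.96  1.06  0.69  1.45 -0.39  1.71 -1.17]
```

View pics/c_26.png

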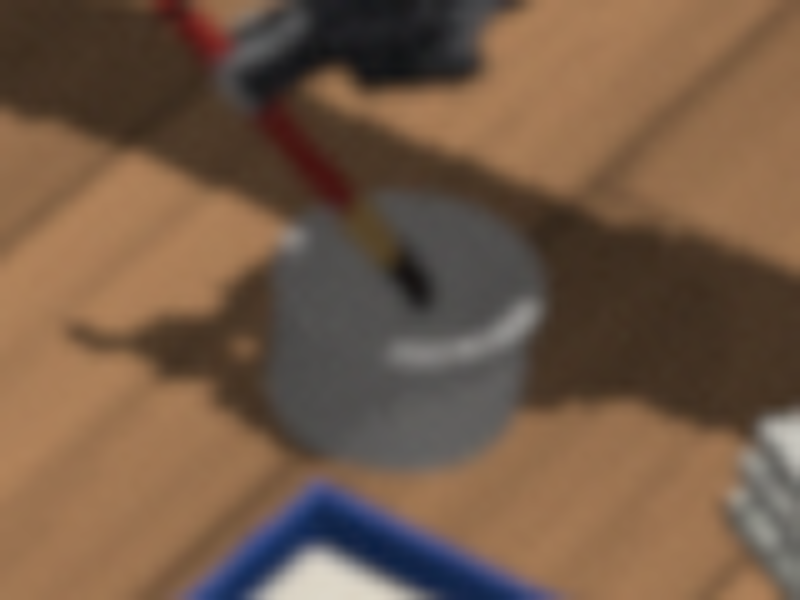

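carry_out --steps "5 8 10 0 0 0 0;5 16 19 0 0 0 0;5 19 23 0 0 0 0;5 19 23 0 0 0 0;5 19 23 0 0 0 0;5 19 23 0 0 0 0;5 19 23 0 0 0 0;5 19 23 0 0 0 0;5 19 23 0 0 0 0;5 19 23 0 0 0 0"

```text
t: 37.27
tool_pos: [485.6, 297.8, 83.5]
eef_rot: [[-0.649, 0.552, 0.524], [-0.398, 0.341, -0.851], [-0.649, -0.761, -0.002]]
ft_force: [-0.2, 0.4, -0.3]
grip_width: 9.6
```

```bash
python3 -c "
from look import *
from dip import *
look('27',30,('scene',),at=(567,348,40))
u=np.array([np.cos(np.radians(31.5)),np.sin(np.radians(31.5))])
c=np.array([566,347])+u*8
dip(50,(*c,130))
plan()
"
```

```text
scene crop origin [296 103] scale 10.0
[485.6 297.9  83.4]
tip now [572.6 351.6  17.1] tcp target [486.1 298.  197.1] shift [-74. -86.  -0.] rot [ 0.1  0.  -0.4] dist 114.0 deg 0.5 j [-0.96  1.09  0.68  1.45 -0.41  1.68 -1.17]
grip pt [509. 312. 219.]  body corner approx [567. 348. 222.]
t 37.32 tcp [485.6 297.9  83.4] jaw -58.4 F [ 0.3 -0.3 -0.4] w 9.9 j [-0.96  1.09  0.68  1.45 -0.41  1.68 -1.17]
```

View pics/c_27.png

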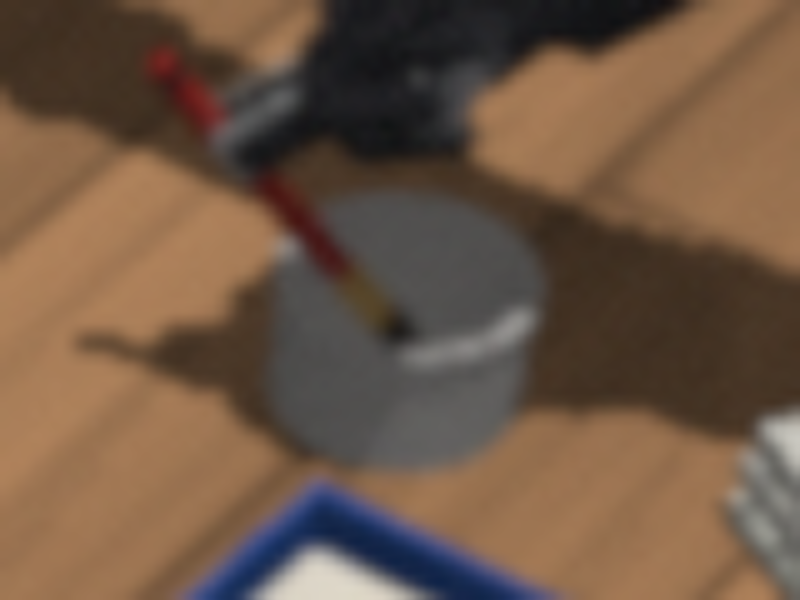

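The bristles are about 17 mm above the bench, well below half depth, and were held there for more than half a second. No side force showed and the pot is upright. I'll lift out now.

carry_out --steps "5 -20 -23 0 0 0 0;5 -42 -49 0 0 0 0;5 -64 -74 0 0 0 0;5 -74 -86 0 0 0 0;5 -74 -86 0 0 0 0;5 -74 -86 0 0 0 7;5 -74 -86 0 0 0 14;5 -74 -86 0 0 0 21;5 -74 -86 0 0 0 28;5 -74 -86 0 0 0 35"

```text
t: 38.15
tool_pos: [486.4, 298.2, 196.2]
eef_rot: [[-0.21, 0.825, 0.524], [-0.128, 0.508, -0.852], [-0.969, -0.246, -0.001]]
ft_force: [-0.2, -0.2, 0.1]
grip_width: 9.8
```

```bash
cat > dr.py <<'E'
from plan import *
d=np.array([.243,-.970]); yv=np.array([.970,.243])
print("center",np.array([604.1,-338.7])-37.5*d)
E
python3 -c "
from look import *
from dr import *
look('28',60,('scene',),at=(540,340,60))
plan((505,200,140,-66),(559,-311,140,-75.9))"
```

```text
center [ 594.9875 -302.325 ]
scene crop origin [249  67] scale 5.0
[481.  293.8 197.3]
t 38.2 tcp [481.  293.8 197.3] jaw -58.7 F [-5.6 -4.4 -0.1] w 9.9 j [-1.15  0.64  0.82  1.82 -0.46  1.16 -1.15]
wp [505, 200, 140, -66] shift [ 62. -13.  93.] rot [ 7.3  0.7 14.4] rows>= 2.7 2.3
wp [559, -311, 140, -75.9] shift [ 115. -227.  557.] rot [17.2  1.9 14.3] rows>= 12.3 3.1
```

View pics/c_28.png

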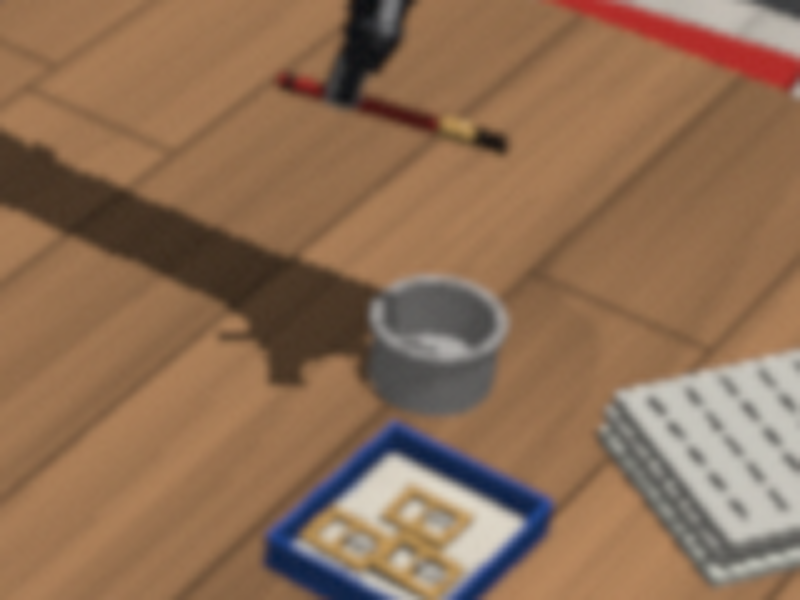

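The pot stands where it was, with the brush clear above it. Next I'll level the brush and move it across to above the drawer.

carry_out --steps "5 105 -227 557 17 2 14;5 105 -227 557 17 2 14;5 105 -227 557 17 2 14;5 105 -227 557 17 2 14;5 105 -227 557 17 2 14;5 105 -227 557 17 2 14;5 105 -227 557 17 2 14;5 105 -227 557 17 2 14;5 105 -227 557 17 2 14;5 105 -227 557 17 2 14"

```text
t: 39.03
tool_pos: [535.7, -115.7, 163.5]
eef_rot: [[-0.008, 0.969, 0.247], [0.0, 0.247, -0.969], [-1.0, -0.008, -0.002]]
ft_force: [0.9, -0.2, -0.8]
grip_width: 9.6
```

```bash
python3 -c "
from dr import *
plan((559,-311,140,-75.9))"
```

```text
center [ 594.9875 -302.325 ]
t 39.03 tcp [ 535.7 -115.7  163.5] jaw -75.7 F [ 0.9 -0.2 -0.8] w 9.6 j [-0.45  0.55  0.83  2.06 -0.57  0.79 -0.6 ]
wp [559, -311, 140, -75.9] shift [ 23. -25. 195.] rot [ 0.2 -0.1  0.4] rows>= 4.7 0.1
```

carry_out --steps "5 20 -25 195 0 0 0;5 20 -25 195 0 0 0;5 20 -25 195 0 0 0;5 20 -25 195 0 0 0;5 20 -25 195 0 0 0;5 20 -25 195 0 0 0;5 20 -25 195 0 0 0;5 20 -25 195 0 0 0;5 20 -25 195 0 0 0;5 20 -25 195 0 0 0"

```text
t: 39.87
tool_pos: [559.7, -308.4, 142.8]
eef_rot: [[-0.009, 0.968, 0.249], [0.002, 0.249, -0.968], [-1.0, -0.008, -0.004]]
ft_force: [-0.0, 0.2, -0.3]
grip_width: 9.4
```

```bash
python3 -c "
from look import *
from dr import *
look('29',60,at=(590,-310,100))
print(place_of('scene','brush_tip')[:2],place_of('scene','brush_butt')[:2])
plan((559,-311,80,-75.9),(559,-311,47,-75.9))"
```

```text
center [ 594.9875 -302.325 ]
top crop origin [278 111] scale 2.5
scene crop origin [136 178] scale 2.5
[ 559.8 -309.   143.2]
[{'point': [244.4, 226.9], 'conf': 0.76}] []
t 40.07 tcp [ 559.7 -309.7  143.4] jaw -75.6 F [-0.4 -0.1 -0.9] w 9.6 j [-0.06  0.67  0.75  1.87 -0.6   0.85 -0.32]
wp [559, -311, 80, -75.9] shift [63. -1.  1.] rot [ 0.3 -0.1  0.4] rows>= 1.5 0.1
wp [559, -311, 47, -75.9] shift [96. -0.  1.] rot [ 0.3 -0.1  0.4] rows>= 0.8 0.1
```

View pics/c_29.png

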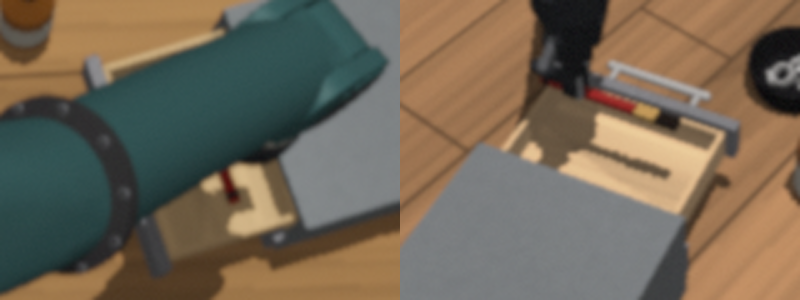

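The brush is above the drawer opening, parallel to the front. Lowering.

carry_out --steps "5 20 0 1 0 0 0;5 40 0 1 0 0 0;5 60 0 1 0 0 0;5 72 0 1 0 0 0;5 80 0 1 0 0 0;5 86 0 1 0 0 0;5 89 0 1 0 0 0;5 89 0 1 0 0 0;5 89 0 1 0 0 0;5 89 0 1 0 0 0"

```text
t: 40.9
tool_pos: [559.8, -311.2, 55.2]
eef_rot: [[-0.006, 0.969, 0.248], [-0.0, 0.248, -0.969], [-1.0, -0.006, -0.001]]
ft_force: [-0.7, -0.6, -0.2]
grip_width: 9.7
```

```bash
python3 -c "
from look import *
from dr import *
look('30',45,('scene',),at=(590,-310,90))
plan((559,-311,47,-75.9))"
```

```text
center [ 594.9875 -302.325 ]
scene crop origin [157 196] scale 6.666666666666667
[ 559.8 -311.1   55.2]
t 40.95 tcp [ 559.8 -311.1   55.2] jaw -75.6 F [-0.2  0.3 -0.5] w 9.9 j [ 0.01  0.77  0.65  1.91 -0.7   0.7  -0.24]
wp [559, -311, 47, -75.9] shift [ 8. -1. -0.] rot [ 0.3 -0.1  0.4] rows>= 0.2 0.1
```

View pics/c_30.png

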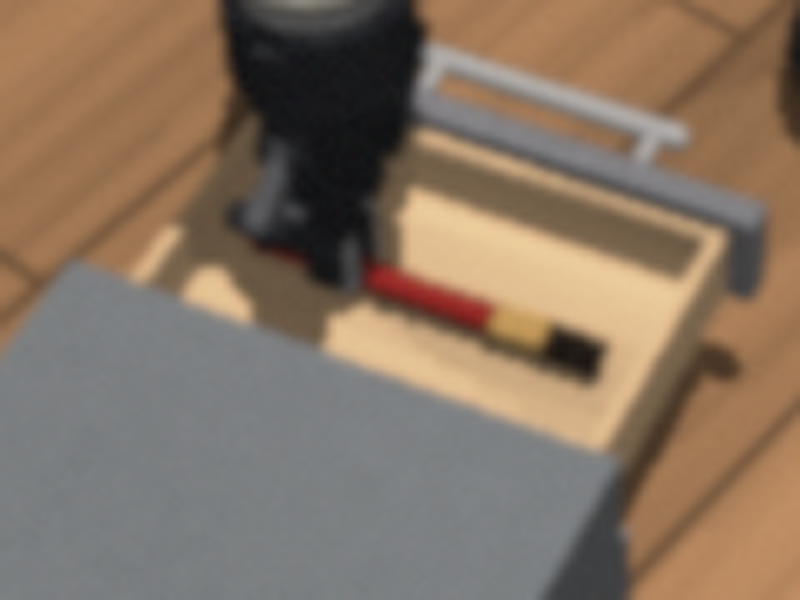

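carry_out --steps "5 4 0 0 0 0 0;5 7 0 0 0 0 0;5 9 0 0 0 0 0;5 9 0 0 0 0 0;5 9 0 0 0 0 0;30 9 0 0 0 0 0;30 9 0 0 0 0 0;30 9 0 0 0 0 0;30 -10 0 0 0 0 0;30 -30 0 0 0 0 0"

```text
t: 41.78
tool_pos: [558.9, -310.3, 84.5]
eef_rot: [[-0.009, 0.969, 0.248], [0.001, 0.248, -0.969], [-1.0, -0.009, -0.004]]
ft_force: [0.6, 0.0, 0.2]
grip_width: 29.9
```

carry_out --steps "30 -30 0 0 0 0 0;30 -60 0 0 0 0 0;30 -85 0 0 0 0 0;30 -85 0 0 0 0 0;30 -85 0 0 0 0 0;30 -85 0 0 0 0 0;30 -85 0 0 0 0 0;30 -85 0 0 0 0 0;30 -85 0 0 0 0 0;30 -85 0 0 0 0 0"

```text
t: 42.62
tool_pos: [559.3, -310.2, 168.6]
eef_rot: [[-0.011, 0.969, 0.248], [0.002, 0.248, -0.969], [-1.0, -0.01, -0.004]]
ft_force: [0.2, -0.3, 0.2]
grip_width: 30.2
```

```bash
python3 -c "
from look import *
from dr import *
look('31',60,('scene',),at=(590,-300,90))
h=np.array([567.8,-194.1])-d*70
print(h)
plan((*h,140,-75.9+90),(*h,140,14.1),(*h,60,14.1))"
```

```text
center [ 594.9875 -302.325 ]
scene crop origin [139 178] scale 5.0
[ 559.4 -310.3  168.8]
[ 550.79 -126.2 ]
t 42.67 tcp [ 559.4 -310.3  168.8] jaw -75.6 F [-0.5 -0.6  1.8] w 29.9 j [-0.08  0.64  0.78  1.85 -0.57  0.9  -0.34]
wp [np.float64(550.79), np.float64(-126.2), 140, 14.099999999999994] shift [  29.   38. -180.] rot [-89.7  -0.6   0.3] rows>= 4.5 12.5
wp [np.float64(550.79), np.float64(-126.2), 140, 14.1] shift [  29.   38. -180.] rot [-89.7  -0.6   0.3] rows>= 0.0 12.5
wp [np.float64(550.79), np.float64(-126.2), 60, 14.1] shift [ 109.   38. -180.] rot [-89.7  -0.6   0.3] rows>= 1.9 12.5
```

View pics/c_31.png

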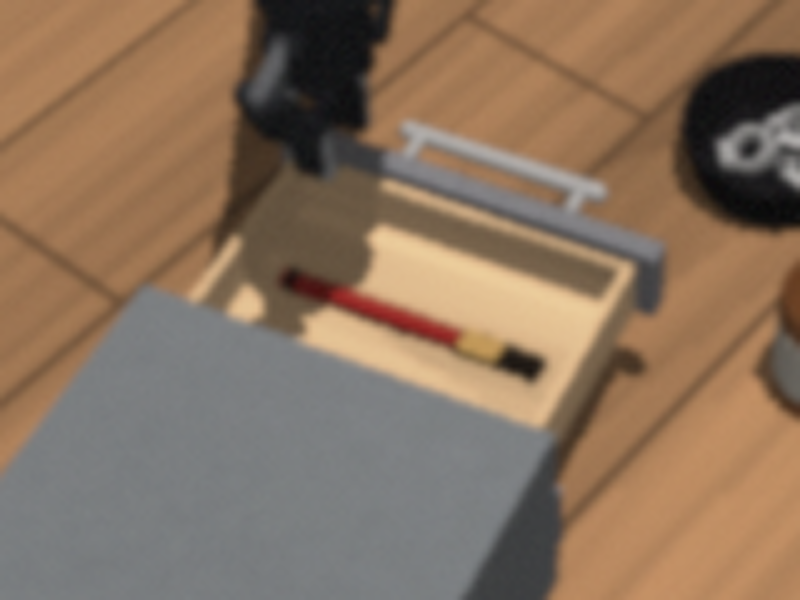

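The brush lies flat in the drawer, from (285,280) to (545,365) in the crop. Now I'll turn the closed fingers, place them in front of the handle and push.

carry_out --steps "10 0 10 -40 -7 0 0;10 0 20 -80 -14 0 0;10 0 30 -120 -21 0 0;10 0 38 -150 -28 0 0;0 0 38 -180 -35 0 0;0 0 38 -180 -42 0 0;0 0 38 -180 -49 0 0;0 0 38 -180 -56 0 0;0 0 38 -180 -63 0 0;0 0 38 -180 -70 0 0"

```text
t: 43.5
tool_pos: [551.5, -126.5, 169.2]
eef_rot: [[-0.011, 0.092, 0.996], [0.001, 0.996, -0.092], [-1.0, 0.0, -0.011]]
ft_force: [-0.4, 0.4, -0.8]
grip_width: -0.1
```

```bash
python3 -c "
from dr import *
h=np.array([567.8,-194.1])-d*55
plan((*h,140,14.1),(*h,52,14.1))"
```

```text
center [ 594.9875 -302.325 ]
t 43.5 tcp [ 551.5 -126.5  169.2] jaw -5.3 F [-0.4  0.4 -0.8] w -0.1 j [-0.2   0.47  0.47  2.   -0.31  0.75  0.37]
wp [np.float64(554.435), np.float64(-140.75), 140, 14.1] shift [ 29. -14.   5.] rot [-19.4  -0.6  -0.1] rows>= 0.8 2.7
wp [np.float64(554.435), np.float64(-140.75), 52, 14.1] shift [117. -14.   5.] rot [-19.4  -0.6  -0.1] rows>= 2.1 2.7
```

carry_out --steps "0 20 0 0 -7 0 0;0 40 0 0 -14 0 0;0 70 0 0 -19.4 0 0;0 100 -5 0 -19.4 0 0;0 117 -10 3 -19.4 -0.6 0;0 117 -14 5 -19.4 -0.6 0;0 117 -14 5 -19.4 -0.6 0;0 117 -14 5 -19.4 -0.6 0;0 117 -14 5 -19.4 -0.6 0;0 117 -14 5 -19.4 -0.6 0"

```text
t: 44.33
tool_pos: [555.2, -140.6, 53.5]
eef_rot: [[0.002, -0.244, 0.97], [0.002, 0.97, 0.244], [-1.0, 0.001, 0.003]]
ft_force: [0.9, -0.3, -0.1]
grip_width: 0.1
```

```bash
python3 -c "
from look import *
from dr import *
look('32',40,('scene',),at=(567,-190,90))
h=np.array([567.8,-194.1])+d*112
plan((*(np.array([567.8,-194.1])-16*d),52,14.1),(*h,52,14.1))"
```

```text
center [ 594.9875 -302.325 ]
scene crop origin [185 171] scale 7.547169811320755
[ 555.  -140.5   53.4]
t 44.38 tcp [ 555.  -140.5   53.4] jaw 14.1 F [ 0.3 -0.2  0.4] w -0.3 j [-0.02  0.62  0.27  2.06 -0.34  0.49  0.74]
wp [np.float64(563.9119999999999), np.float64(-178.57999999999998), 52, 14.1] shift [  1. -39.  -1.] rot [ 0.   0.1 -0.1] rows>= 0.9 0.0
wp [np.float64(595.016), np.float64(-302.74), 52, 14.1] shift [   1. -167.   -1.] rot [ 0.   0.1 -0.1] rows>= 3.1 0.0
```

View pics/c_32.png

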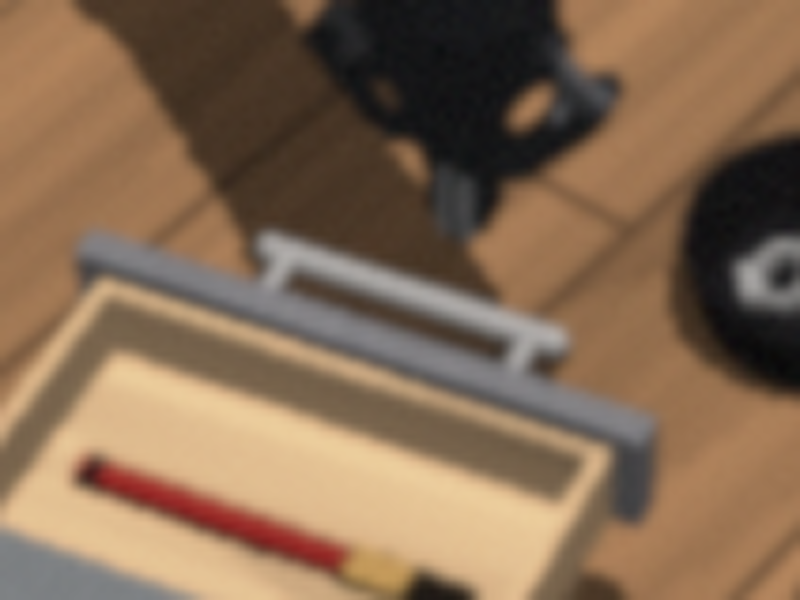

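The closed fingers stand in front of the bar handle, slightly right of its middle. Pushing slowly.

carry_out --steps "0 1 -15 -4 0 0 0;0 1 -30 -6 0 0 0;0 1 -40 -6 0 0 0;0 1 -50 -6 0 0 0;0 1 -60 -6 0 0 0;0 1 -70 -6 0 0 0;0 1 -80 -6 0 0 0;0 1 -90 -6 0 0 0;0 1 -100 -6 0 0 0;0 1 -110 -6 0 0 0"

```text
t: 45.22
tool_pos: [576.5, -249.5, 52.2]
eef_rot: [[0.002, -0.244, 0.97], [0.002, 0.97, 0.244], [-1.0, 0.001, 0.003]]
ft_force: [-0.6, 1.7, 0.7]
grip_width: -0.2
```

```bash
python3 -c "
from look import *
from dr import *
look('33',50,('scene',),at=(580,-230,90))
plan()"
```

```text
center [ 594.9875 -302.325 ]
scene crop origin [167 172] scale 6.0606060606060606
[ 577.2 -252.8   52.5]
t 45.27 tcp [ 577.2 -252.8   52.5] jaw 14.0 F [ 1.9 -2.1  0.1] w 0.3 j [ 0.16  0.67  0.26  1.93 -0.31  0.57  0.87]
```

View pics/c_33.png

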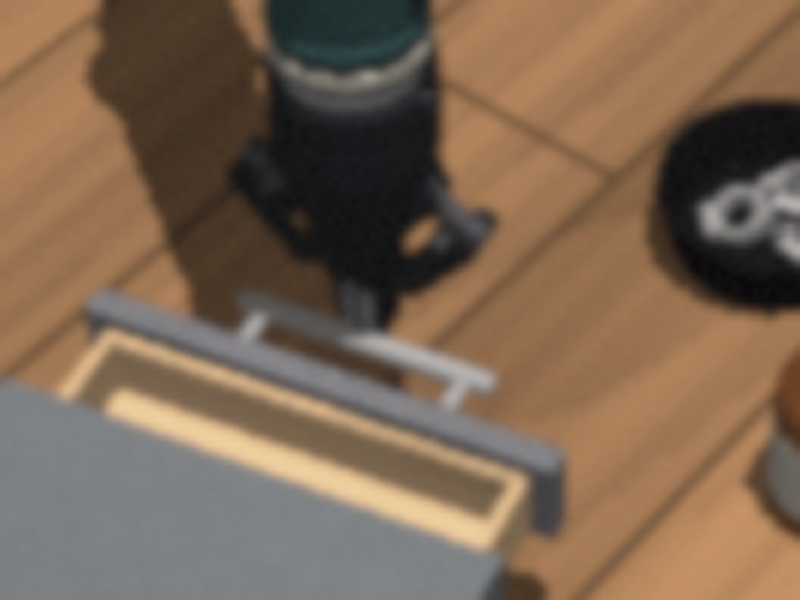

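carry_out --steps "0 0 -6 0 0 0 0;0 0 -12 0 0 0 0;0 0 -18 0 0 0 0;0 0 -24 0 0 0 0;0 0 -30 0 0 0 0;0 0 -35 0 0 0 0;0 0 -40 0 0 0 0;0 0 -44 0 0 0 0;0 0 -47 0 0 0 0;0 0 -50 0 0 0 0"

```text
t: 46.1
tool_pos: [589.2, -301.7, 52.6]
eef_rot: [[0.004, -0.242, 0.97], [-0.001, 0.97, 0.242], [-1.0, -0.002, 0.004]]
ft_force: [-0.9, 2.1, -0.0]
grip_width: -0.3
```

```bash
python3 -c "
from look import *
from dr import *
look('34',50,('scene',),at=(580,-230,90))
plan()"
```

```text
center [ 594.9875 -302.325 ]
scene crop origin [167 172] scale 6.0606060606060606
[ 589.4 -302.6   52.7]
t 46.15 tcp [ 589.4 -302.6   52.7] jaw 14.0 F [ 0.2 -0.1 -0.8] w 0.2 j [ 0.23  0.7   0.26  1.86 -0.3   0.61  0.92]
```

View pics/c_34.png

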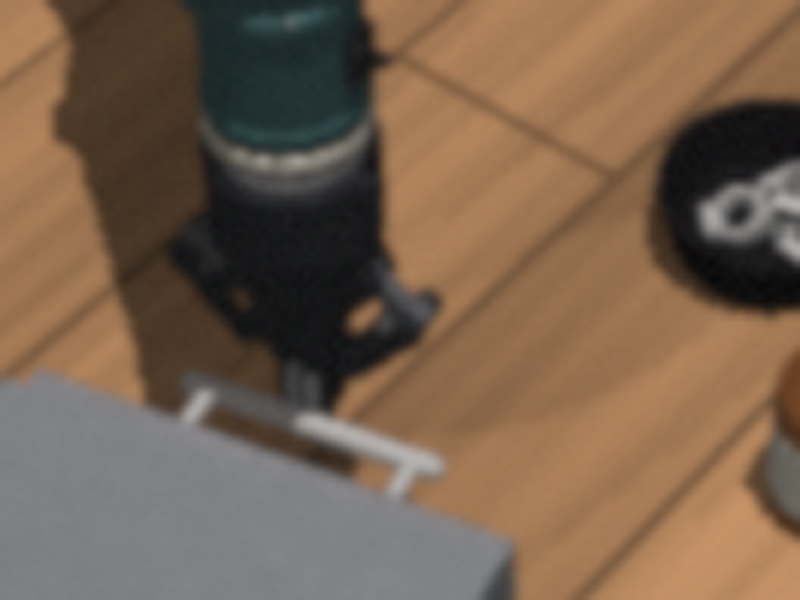

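The drawer is nearly shut. I'll push on in small steps until it stops.

carry_out --steps "0 0 -1 0 0 0 0;0 0 -2 0 0 0 0;0 0 -3 0 0 0 0;0 0 -4 0 0 0 0;0 0 -5 0 0 0 0;0 0 -6 0 0 0 0;0 0 -7 0 0 0 0;0 0 -8 0 0 0 0;0 0 -8 0 0 0 0;0 0 -8 0 0 0 0"

```text
t: 46.98
tool_pos: [590.2, -306.0, 52.7]
eef_rot: [[0.001, -0.243, 0.97], [0.004, 0.97, 0.243], [-1.0, 0.004, 0.002]]
ft_force: [-2.8, 7.6, 6.0]
grip_width: -0.1
```

carry_out --steps "0 0 -1 0 0 0 0;0 0 -2 0 0 0 0;0 0 -3 0 0 0 0;0 0 -4 0 0 0 0;0 0 -5 0 0 0 0;0 0 -6 0 0 0 0;0 0 -6 0 0 0 0;0 0 -6 0 0 0 0;0 0 -6 0 0 0 0;0 0 -6 0 0 0 0"

```text
t: 47.82
tool_pos: [590.1, -305.7, 52.6]
eef_rot: [[-0.004, -0.245, 0.969], [0.014, 0.969, 0.245], [-1.0, 0.014, -0.001]]
ft_force: [-5.7, 11.9, 8.8]
grip_width: 0.0
```

It has stopped moving while the force has risen to about 13 N, so it is at the stop. I'll back off and check.

carry_out --steps "0 0 15 0 0 0 0;0 0 40 0 0 0 0;0 0 70 0 0 0 0;0 -30 90 0 0 0 0;0 -70 110 0 0 0 0;0 -110 130 0 0 0 0;0 -140 150 0 0 0 0;0 -140 190 0 0 0 0;0 -140 230 0 0 0 0;0 -140 270 0 0 0 0"

```text
t: 48.65
tool_pos: [526.1, -46.2, 198.1]
eef_rot: [[0.002, -0.243, 0.97], [0.013, 0.97, 0.243], [-1.0, 0.012, 0.005]]
ft_force: [0.4, 0.8, -0.1]
grip_width: -0.1
```

```bash
python3 -c "
from plan import *
plan((250,520,200,90))"
```

```text
t 48.65 tcp [526.1 -46.2 198.1] jaw 14.0 F [ 0.4  0.8 -0.1] w -0.1 j [-0.26  0.36  0.36  2.06 -0.2   0.75  0.46]
wp [250, 520, 200, 90] shift [   5.  616. -130.] rot [-76.    0.7  -0.4] rows>= 15.1 10.6
```

carry_out --steps "30 0 616 -130 -7 0 0;30 0 616 -130 -14 0 0;30 0 616 -130 -21 0 0;30 0 616 -130 -28 0 0;30 0 616 -130 -28 0 0;30 0 616 -130 -28 0 0;30 0 616 -130 -28 0 0;30 0 616 -130 -28 0 0;30 0 616 -130 -28 0 0;30 0 616 -130 -28 0 0"

```text
t: 49.48
tool_pos: [343.7, 331.0, 202.7]
eef_rot: [[0.005, -0.669, 0.744], [0.015, 0.744, 0.668], [-1.0, 0.007, 0.014]]
ft_force: [0.2, 0.6, -1.7]
grip_width: 30.3
```

Run:
```python
from look import *
for n in("top","scene"):
    im,d=read_camera(n);cv2.imwrite(f"pics/{n}_f.png",im);np.save(f"pics/{n}_f.npy",d)
a=cv2.imread("pics/top_f.png")[110:290,90:490];cv2.imwrite("pics/f_top.png",cv2.resize(a,None,fx=2,fy=2,interpolation=cv2.INTER_CUBIC))
b=cv2.imread("pics/scene_f.png")[100:360,110:400];cv2.imwrite("pics/f_scene.png",cv2.resize(b,None,fx=2.3,fy=2.3,interpolation=cv2.INTER_CUBIC))
for th in("chest_drawer0_handle","bottle","pot"):
    pa=place_of("top",th);pb=place_of("scene",th)
    if pa and pb: print(th,pa[0]["conf"],pb[0]["conf"],tri(pa[0]["point"],pb[0]["point"]).round(1))
print("ring",[(round(q["conf"],2),np.round(q["bbox"])) for q in boxes_of("scene","ring0")]);print([(round(q["conf"],2),np.round(q["bbox"])) for q in boxes_of("top","ring0")])
plan()
```

```text
chest_drawer0_handle 0.85 0.69 [ 606.5 -327.1  110.5]
bottle 0.96 0.72 [ 768.6 -143.4   10.4]
pot 0.64 0.9 [573.7 326.3  29. ]
ring [(0.48, array([291., 211., 301., 216.]))]
[(0.65, array([242., 160., 257., 176.])), (0.51, array([251., 154., 247., 161.]))]
t 49.98 tcp [343.9 327.6 202. ] jaw 41.9 F [ 0.4  0.1 -0.7] w 29.9 j [-0.94  0.27  0.11  2.16 -0.06  0.7  -0.06]
```

View pics/f_top.png

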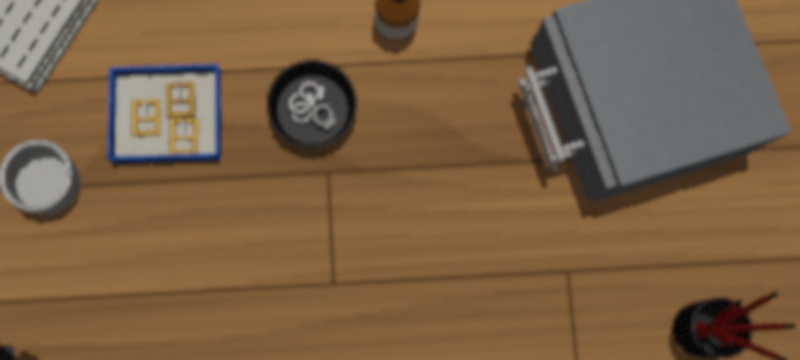

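View pics/f_scene.png

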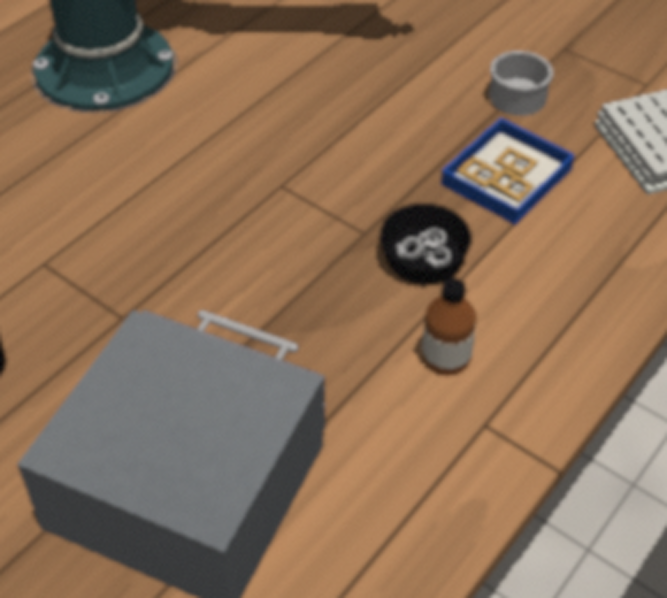

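Run:
```python
from look import *
im=cv2.imread("pics/top_f.png")[110:220,335:425];cv2.imwrite("pics/z_f.png",cv2.resize(im,(490,600),interpolation=cv2.INTER_CUBIC))
for n in("top","scene"):
    W=cloud(n,np.load(f"pics/{n}_f.npy"))
    d=np.array([.243,-.970]); yv=np.array([.970,.243]); h=np.array([567.8,-194.1])
    X=(W[...,:2]-h); a=X@d; b=X@yv; z=W[...,2]
    for lab,sel in(("upper handle",(z>86)&(z<112)&(abs(b)<50)&(a>70)&(a<128)),("lower handle",(z>20)&(z<55)&(abs(b)<50)&(a>70)&(a<150))):
        if sel.sum(): print(n,lab,sel.sum(),np.percentile(a[sel],[5,25,50,75]).round(1),"z",np.median(z[sel]).round(1))
    # profile along a for |b|<80: z
    for lo in range(90,190,5):
        s=(a>=lo)&(a<lo+5)&(abs(b)<80)
        if s.sum(): print(lo,np.percentile(z[s],[10,50,90]).round(0),end="; ")
    print()
for n in("top0","top_f"):
    W=cloud("top",np.load(f"pics/{n}.npy"));X=(W[...,:2]-h);a=X@d;b=X@yv;z=W[...,2]
    s=(z>123)&(z<140)&(abs(b)<80)&(a>100)&(a<400);print(n,"chest top near edge",np.percentile(a[s],[0.5,1,2]).round(1))
    s=(z>110)&(z<124)&(abs(b)<80)&(a>20)&(a<200);print("panel top",s.sum(),np.percentile(a[s],[5,50,95]).round(1))
    s=(z>86)&(z<112)&(abs(b)<45)&(a>-20)&(a<126);print("handle",np.percentile(a[s],[5,30,50]).round(1))
```

```text
top upper handle 24 [126.4 127.1 127.3 127.7] z 98.2
top lower handle 155 [126.8 128.9 131.1 134.2] z 48.0
90 [-3.  0.  4.]; 95 [-3.  0.  4.]; 100 [-3.  1.  4.]; 105 [-3.  1.  4.]; 110 [-4.  1.  4.]; 115 [-3.  1.  5.]; 120 [-3.  1.  4.]; 125 [ -1.  46. 100.]; 130 [ -1.  48. 102.]; 135 [ -3.  44. 100.]; 140 [-1.  5. 99.]; 145 [ -1.   4. 100.]; 150 [-2.  1. 98.]; 155 [ -2.  43. 101.]; 160 [-2.  4. 99.]; 165 [  5.  71. 115.]; 170 [  0. 117. 120.]; 175 [115. 118. 121.]; 180 [115. 125. 132.]; 185 [110. 130. 133.]; 
scene upper handle 22 [125.4 126.3 126.6 127. ] z 100.7
120 [98. 98. 98.]; 125 [ 99. 101. 103.]; 130 [ 95. 100. 104.]; 135 [ 98. 101. 103.]; 140 [ 96.  97. 101.]; 145 [ 99. 101. 103.]; 150 [ 99.  99. 100.]; 160 [115. 116. 118.]; 165 [116. 118. 121.]; 170 [119. 121. 123.]; 175 [128. 130. 131.]; 180 [129. 131. 133.]; 185 [128. 131. 134.]; 
top0 chest top near edge [182.1 183.  184.7]
panel top 467 [ 32.2  40.2 182.9]
handle [-7.6 -3.   1.3]
top_f chest top near edge [182.  182.6 184.2]
panel top 451 [167.1 174.5 183.1]
handle [125.9 125.9 125.9]
```

View pics/z_f.png

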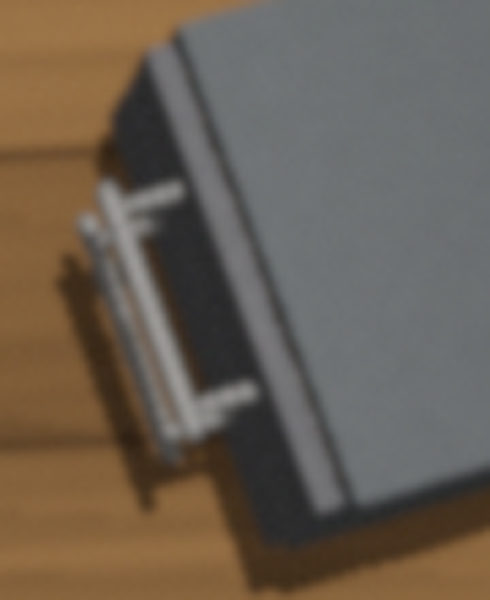

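The panel's rear edge is flush with the chest front at about 182 mm, and the upper and lower handles line up at about 127 mm, so the drawer is shut. One last check is the ring count in the bowl.

Run:
```python
import cv2,numpy as np
a=cv2.imread("pics/top_f.png")[138:190,218:272];b=cv2.imread("pics/scene_f.png")[185:228,270:320]
cv2.imwrite("pics/bowl.png",np.hstack([cv2.resize(a,(400,400),interpolation=cv2.INTER_CUBIC),cv2.resize(b,(400,400),interpolation=cv2.INTER_CUBIC)]))
```

```text
(no output)
```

View pics/bowl.png

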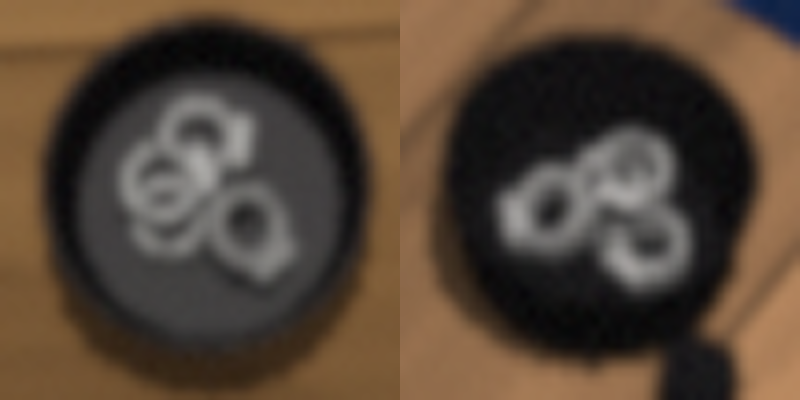

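View pics/top_f.png

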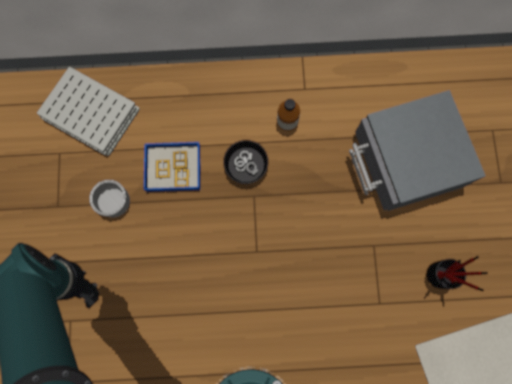

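The bowl holds four rings, one leaning on another at (165,195) in the crop. The tray holds three buckles, the bench is clear, and the pot and bottle are where they started. Handing in.

```bash
python3 -c "
from rig import hand_in
print(hand_in())"
```

```text
the job is handed in; nothing more can be done
None
```

The job is done and handed in at about 50 s of the 208 s allowed. `hand_in()` gave no verdict.

- **Rings and buckles:** All four rings are in the black bowl, one leaning on another. All three buckles lie in the tray. The last pictures show the bench clear.
- **Brush:** I dipped the bristles into the pot at a 50° tilt, with the tip about 17 mm above the bench. They stayed there for a little over half a second. I then laid the brush flat across the drawer, confirmed in a picture before closing.
- **Drawer:** I pushed it until the force rose to about 13 N and it stopped. Depth readings show the front panel flush with the chest front and the upper and lower handles lined up, so it looks fully shut.
- **Pot and bottle:** The bottle measures within about 2 mm of its start. The pot stands upright at the same place in the pictures. The networks' last position estimate for the pot was about 20 mm off from that; I trusted the pictures.

**What went wrong or disagreed:**
- **Missed ring grasp:** The fingertips sat about 33 to 40 mm short of the reported tool point, so the first ring grasp closed on air.
- **Missed buckle grasp:** For the same reason, the first buckle grasp slid over the top.
- **High contact force:** The retry on that buckle pressed the fingertips on the bench with about 40 N. I could not tell whether that counts against the 40 N limit, which is stated for the arm and gripper body.
- **Camera disagreement:** The two cameras differed by about 5 mm in x; I worked between them.

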